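# Clear the component carousel and shut it

### The arm

A 6-joint arm with a two-finger parallel gripper is mounted at the origin on the work surface. World frame = base frame: x ahead of the robot, y to its left, z up, the work surface at z = 0. Lengths are in m, angles in rad, forces in N, time in s.
With the tool pointing down it reaches from about 0.35 to 0.975 m from the base axis. Payload 4.9 kg.
Tool frame: the origin (TCP) lies midway between the tips of the shut fingers; the grasp point (between the pads) lies 19 mm behind it; z points along the fingers, y is the direction in which the jaws open and shut (so a half turn about z gives the same grasp; the last joint's range is limited). The gripper opens to 85 mm and grips with 20 to 120 N. Pads are 22 mm wide; open, the fingers measure 114 mm over their backs; the gripper's body (76 mm by 85 mm) begins 54 mm behind the grasp point. The pads swing forward as they close: fully open they stand 13 mm farther back than shut.
Start: joints at [-1.342, 0.053, 1.613, -0, 1.476, -0.119], TCP at [0.213, -0.588, 0.231] pointing down, gripper open.
Joint ranges: [-3.01, 3.01], [-1.01, 2.22], [0.06, 2.58], [-1.02, 4.17], [0.09, 2.62], [-3.14, 3.14]. Speed limits (rad/s): [2.57, 2.57, 3.14, 3.14, 3.14, 3.14].

### API

Orientations are given as a rotation vector (axis times angle).
In Python, from station import ctrl gives the robot as it stands.
- The arm moves only by the tool play_rows, never from a script. Its argument "motion" is a list that holds one entry, the list of rows, each a list of 7 numbers: the closure, from -1 (fully open) to 1 (shut), then the shift along the tool's x, y, z in cm, then the turn, a rotation vector about the tool's x, y, z in degrees. A call has 1 to 20 rows; each row is the pose to reach, as a shift and turn from the pose measured when the call began, along the tool's axes at that moment; what a row does not reach only later rows make up. A row lasts 1/8 s, in which the tool goes at most 62.5 mm and 10.7 degrees, less where a joint would pass 70% of its speed; a pose out of reach is approached as far as the arm can. A call with a gripper value outside its range is refused whole. The fingers move at their own pace and stop on an object; "newtons" is the grip in N (left out, the last holds). Time passes only in rows, so rows that repeat a pose let the fingers close. It gives the time, the measured TCP pose, the force and the opening at its end, in the units of the state.
- ctrl.get_obs(): the state, without advancing time (a new reading comes with each control period).
- ctrl.get_image(name): name is "scene" or "top"; returns a dict with "color" (420x560x3 uint8, red, green, blue), "mtx" (3x3 intrinsics, pixels), "T" (4x4, takes a point from camera to world coordinates). Camera axes: x right, y up, looking along -z (the intrinsics and any distortion apply to the point x, -y, -z); pixel columns grow to the right and rows downward; lengths in m; the calibration is good to about 2 mm. A picture is of the moment at which its call begins. There is no depth.
- ctrl.finish_job(): hands the job in, once; it reports no verdict.
The state is a dict: "t": time; "q": joint angles; "dq": joint speeds; "effort": joint torques, N m; "tool_pos": TCP position; "tool_rot": TCP orientation; "contact_force": force on the tool from outside, world axes, zero at the start; "wrist_torque": the same for the moment, N m; "opening": finger opening in m.
Only numpy, scipy, OpenCV 4.12 (cv2) and the standard library are available. Lean on these libraries where they do the work, as an engineer would, in place of code of your own. Each camera call takes 0.05 s, during which the arm holds its last target.

### The job

The soldering class is over, so clear the component carousel: turn it by its pegs to bring each cup left in it round to the opening in the clear cover, lift the cup out there and nest it upright into the cup standing on the green mat, so that all the cups make one stack on the mat. When every cup is in the stack, turn the carousel until its orange shutter closes the opening and it has clicked into that stop. Leave the solder spool and the screwdriver where they lie.

Things in the scene. Friction and masses are not known exactly. Their poses are not given: they have to be found in the camera images.
- carousel: fixed frame of the round component carousel. Origin: on its vertical axis at bench level. On it turns a grey plate, 320 mm in diameter, top at 40 mm, with 4 cup pockets and an orange shutter block, all 83 mm from the axis, 72 degrees apart. Over it a fixed clear cover, 236 mm in diameter, 90 to 94 mm above the bench, with a hub cap 32 mm wide up to 104 mm, and one opening
- opening (a point): middle of the cover's opening, 83 mm from the axis in the frame's -x direction, at plate height (40 mm). The opening is a 76 degree sector cut from the hub out through the cover's edge; a cup can be lifted out only here. Fingers have most room on the hub side and the rim side of the cup
- turntable: the turning plate. Origin as the carousel's; its -x points to the shutter, so its yaw less the carousel's, q, is the angle turned (counter-clockwise, endless). A sprung ball gives 5 stops: q = 0 shutter in the opening, q = k x 1.2566 pocket k there. Let go within 0.06 rad of a stop, it draws itself in. Leaving a stop takes about 5 N at a peg; between stops it drags with 1 N and stays put
- shutter (a point): point on the plate under the middle of the orange shutter block, 83 mm from the axis, 40 mm above the bench. The block is an 80 degree sector, its top 88 mm above the bench; turned into the opening, it closes it
- mat: green soldering mat, 240 x 260 x 3 mm, fixed to the bench. Origin: centre of its underside, x along the 240 mm side
- cup0: blue cup like the others (see cup1), standing loose on the mat: the lowest cup of the stack. Origin: centre of the underside. A cup set upright into another goes in until its rim band sits on the lower cup's rim, 18 mm higher than the lower one, with about 1 mm of play sideways
- spool: bystander: solder spool standing on end, 54 mm in diameter, 40 mm high, loose. Origin: centre of the underside
- screwdriver: bystander: red-handled screwdriver, 170 mm long, lying loose on the bench along its own x
- iron_stand: bystander: soldering iron in its coil stand, fixed to the bench, base 100 x 75 mm; the iron slants up along the stand's own +x, to 170 mm high at 180 mm from the origin. Origin: centre of the underside
- pocket1 (a point): centre of the floor of pocket 1 on the plate, 40 mm above the bench, 83 mm from the axis: a white ring, 6 mm high, 51 mm inside, in which a cup's foot stands
- pocket2 (a point): centre of the floor of pocket 2 on the plate, 40 mm above the bench, 83 mm from the axis: a white ring, 6 mm high, 51 mm inside, in which a cup's foot stands
- pocket3 (a point): centre of the floor of pocket 3 on the plate, 40 mm above the bench, 83 mm from the axis: a white ring, 6 mm high, 51 mm inside, in which a cup's foot stands
- pocket4 (a point): centre of the floor of pocket 4 on the plate, 40 mm above the bench, 83 mm from the axis: a white ring, 6 mm high, 51 mm inside, in which a cup's foot stands
- peg0 (a point): top centre of a black upright handle peg, 14 mm in diameter, 80 mm tall, 150 mm from the axis, top 120 mm above the bench (26 mm above the cover). Five pegs, 72 degrees apart; pull or push one round to turn the plate. This one stands 36 degrees counter-clockwise of the shutter
- peg1 (a point): top centre of a black upright handle peg, 14 mm in diameter, 80 mm tall, 150 mm from the axis, top 120 mm above the bench (26 mm above the cover). Five pegs, 72 degrees apart; pull or push one round to turn the plate. This one stands 36 degrees counter-clockwise of pocket 1
- peg2 (a point): top centre of a black upright handle peg, 14 mm in diameter, 80 mm tall, 150 mm from the axis, top 120 mm above the bench (26 mm above the cover). Five pegs, 72 degrees apart; pull or push one round to turn the plate. This one stands 36 degrees counter-clockwise of pocket 2
- peg3 (a point): top centre of a black upright handle peg, 14 mm in diameter, 80 mm tall, 150 mm from the axis, top 120 mm above the bench (26 mm above the cover). Five pegs, 72 degrees apart; pull or push one round to turn the plate. This one stands 36 degrees counter-clockwise of pocket 3
- peg4 (a point): top centre of a black upright handle peg, 14 mm in diameter, 80 mm tall, 150 mm from the axis, top 120 mm above the bench (26 mm above the cover). Five pegs, 72 degrees apart; pull or push one round to turn the plate. This one stands 36 degrees counter-clockwise of pocket 4
- cup1: blue round plastic cup, 40 mm high; its top 18 mm is a straight rim band 62 mm in outer diameter (59 to 64 mm to the touch); below that a tapering body, 51 mm wide under the band, 45 mm at the foot; mouth 55 mm inside. 30 to 70 g. Origin: centre of the underside, z up. If present, it starts upright in one of the pockets, not told by its number; rim 80 mm above the bench
- cup2: blue round plastic cup, 40 mm high; its top 18 mm is a straight rim band 62 mm in outer diameter (59 to 64 mm to the touch); below that a tapering body, 51 mm wide under the band, 45 mm at the foot; mouth 55 mm inside. 30 to 70 g. Origin: centre of the underside, z up. If present, it starts upright in one of the pockets, not told by its number; rim 80 mm above the bench
- cup3: blue round plastic cup, 40 mm high; its top 18 mm is a straight rim band 62 mm in outer diameter (59 to 64 mm to the touch); below that a tapering body, 51 mm wide under the band, 45 mm at the foot; mouth 55 mm inside. 30 to 70 g. Origin: centre of the underside, z up. If present, it starts upright in one of the pockets, not told by its number; rim 80 mm above the bench
- cup4: blue round plastic cup, 40 mm high; its top 18 mm is a straight rim band 62 mm in outer diameter (59 to 64 mm to the touch); below that a tapering body, 51 mm wide under the band, 45 mm at the foot; mouth 55 mm inside. 30 to 70 g. Origin: centre of the underside, z up. If present, it starts upright in one of the pockets, not told by its number; rim 80 mm above the bench

How it is judged:
By the outcome, as a careful person would: the job done as asked, in the order asked, and still so for the second after the job is handed in, with the robot touching nothing.
Of cup1, cup2, cup3, cup4 only 3 to 4 are there at a start; the rules pass over those that are not, and their reading is None.
At some moment in a run one of cup0 may be knocked a few centimetres aside while the robot is not near it.
Once in a run the grip may slacken for a moment while it holds something.
It also fails if it takes over 200 s, if anything falls off the work surface, if the arm or the gripper's body presses on something with over 40 N, if the wrist force passes 120 N, or if a joint passes its speed limit or range.

## Working session

There is one attempt and no reset: what is moved stays moved. The work goes in short steps, Python scripts to look and compute and a tool call to move; the robot and the scene stay as the last step left them, time stands still between calls to the robot, and variables do not carry over. Pictures are saved under pics/ and viewed, and the job is handed in when it is done.

Besides the shell and the picture viewer there is one more tool, called after ">>>" as a command line: name --argument value ..., lists and objects as JSON in quotes. play_rows: Moves the arm, as the interface text tells. Its arguments: {"type":"object","properties":{"motion":{"type":"array"},"newtons":{"type":"number"}},"required":["motion"]}

```bash
ls; mkdir -p pics; python3 - <<'E'
from station import ctrl
import cv2
for n in ("scene","top"):
    i=ctrl.get_image(n); cv2.imwrite(f"pics/{n}0.png",i["color"][:,:,::-1]); print(n,i["mtx"].tolist(),i["T"].round(4).tolist(),[k for k in i])
print(ctrl.get_obs())
E
```

```text
pics
scene [[395.35066548410003, 0.0, 276.18511485622895], [0.0, 395.35066548410003, 215.7603964006644], [0.0, 0.0, 1.0]] [[-0.3091, -0.6313, 0.7112, 1.3075], [0.951, -0.1966, 0.2388, 0.1923], [-0.011, 0.7502, 0.6611, 0.7998], [0.0, 0.0, 0.0, 1.0]] ['color', 'mtx', 'T']
top [[405.1676533660099, 0.0, 278.1100418772648], [0.0, 405.1676533660099, 217.0981808817669], [0.0, 0.0, 1.0]] [[0.043, 0.9745, -0.2201, 0.345], [-0.9991, 0.0429, -0.0054, -0.0753], [0.0042, 0.2201, 0.9755, 1.0815], [0.0, 0.0, 0.0, 1.0]] ['color', 'mtx', 'T']
{'t': 0.1, 'q': array([-1.34200368e+00,  5.32722694e-02,  1.61416135e+00,  3.53626443e-05,
        1.47598834e+00, -1.19039484e-01]), 'dq': array([-0.00087517, -0.0006594 , -0.00340821, -0.00088171,  0.00117955,
        0.00051902]), 'effort': array([ 7.76760899e-04, -3.94906962e+01, -3.71361065e+01, -6.16777584e-05,
        3.98484059e-03, -1.47659028e-05]), 'tool_pos': array([ 0.21289625, -0.58702591,  0.23019468]), 'tool_rot': array([-3.09240074e+00, -5.43301633e-01,  1.02337831e-04]), 'contact_force': array([ 0.02955096,  0.57725645, -0.48527168]), 'wrist_torque': array([0.01042732, 0.01289616, 0.0311666 ]), 'opening': 0.0854796922018644}
```

View pics/scene0.png

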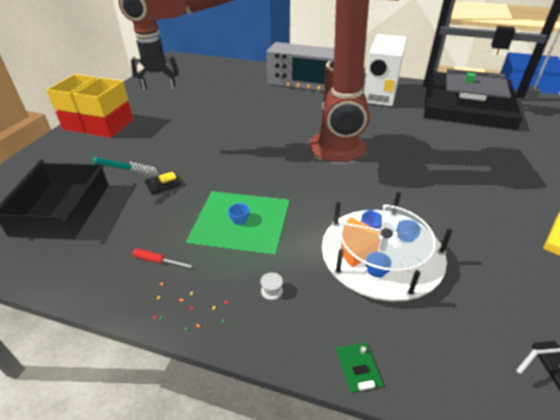

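View pics/top0.png

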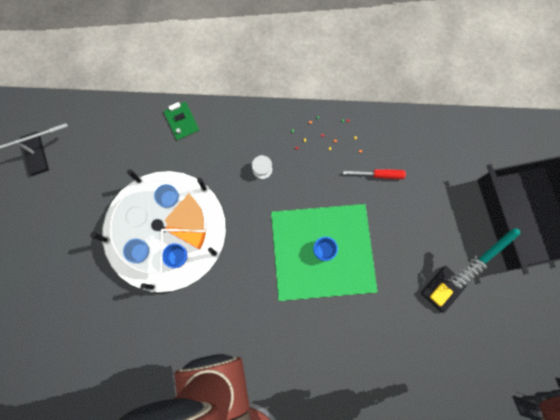

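```bash
cat > h.py <<'E'
import numpy as np, cv2
from station import ctrl
def proj(im,P):
    P=np.atleast_2d(P); T=im["T"]; c=(P-T[:3,3])@T[:3,:3]
    c=c*[1,-1,-1]; u=c@im["mtx"].T; return u[:,:2]/u[:,2:]
def ray(im,uv,z):
    uv=np.atleast_2d(uv); d=np.c_[uv,np.ones(len(uv))]@np.linalg.inv(im["mtx"]).T
    d=(d*[1,-1,-1])@im["T"][:3,:3].T; o=im["T"][:3,3]
    return o+d*((z-o[2])/d[:,2])[:,None]
def crop(name,box,f,out):
    im=ctrl.get_image(name); x0,y0,x1,y1=box
    c=cv2.resize(im["color"][y0:y1,x0:x1,::-1],None,fx=f,fy=f,interpolation=cv2.INTER_CUBIC)
    cv2.imwrite(out,c); return im
E
python3 - <<'E'
from h import *
im=crop("top",(85,155,245,305),4,"pics/t1.png")
im2=crop("scene",(310,180,460,310),5,"pics/s1.png")
print(ray(im,[[158,226],[325,250]],0.104), ray(im,[325,250],.04))
E
```

```text
[[ 0.53018409  0.22402813  0.104     ]
 [ 0.48868507 -0.18729923  0.104     ]] [[ 0.49809274 -0.19462983  0.04      ]]
```

View pics/t1.png

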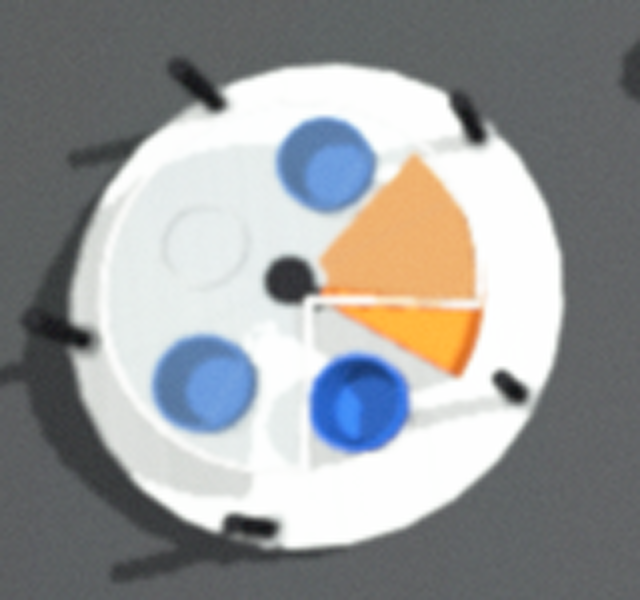

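View pics/s1.png

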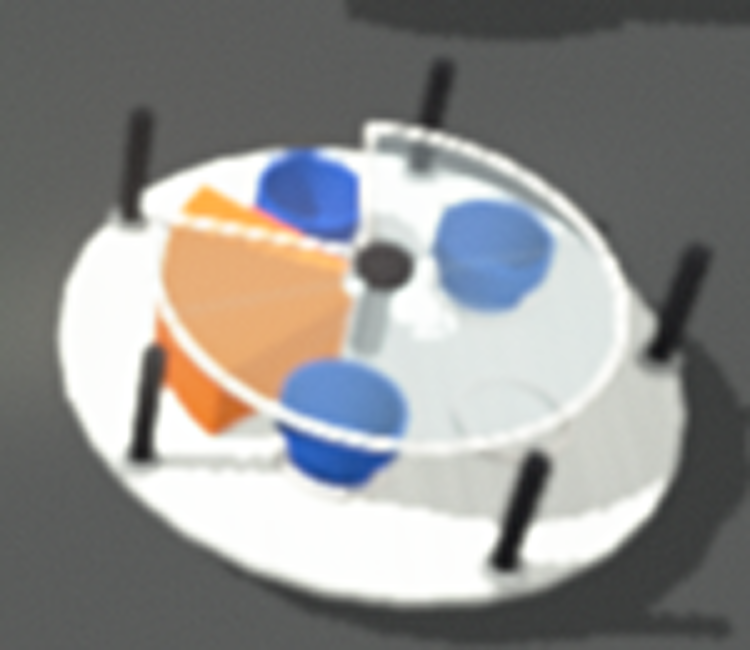

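```bash
cat > fit.py <<'E'
from h import *
from scipy.optimize import least_squares
def pegs(p,z):
    a=p[2]+np.arange(5)*2*np.pi/5
    return np.c_[p[0]+.15*np.cos(a),p[1]+.15*np.sin(a),np.full(5,z)]
E
python3 - <<'E'
from fit import *
it=ctrl.get_image("top"); isc=ctrl.get_image("scene")
tt=np.array([[182,70],[460,100],[503,378],[233,525],[33,321]])/4+[85,155]
tb=np.array([[218,105],[478,135],[520,397],[274,527],[86,336]])/4+[85,155]
st=np.array([[142,112],[441,65],[698,250],[538,460],[152,350]])/5+[310,180]
sb=np.array([[130,218],[660,353],[506,565],[142,457]])/5+[310,180]
# ordering: match by nearest
def res(p,both=3):
    r=[]
    for im,obs,z in ((it,tt,.12),(it,tb,.04),(isc,st,.12),(isc,sb,.04)):
        if im is it and not both&1: continue
        if im is isc and not both&2: continue
        m=proj(im,pegs(p,z))
        D=np.linalg.norm(obs[:,None]-m[None],axis=2); j=D.argmin(1)
        r+=list((obs-m[j]).ravel())
    return np.array(r)
for both in (1,2,3):
    best=min((least_squares(res,[.53,.224,a],args=(both,)) for a in np.linspace(0,1.25,12)),key=lambda s:s.cost)
    print(both,best.x,best.cost, np.abs(best.fun).max())
p=best.x
for k,im in enumerate((it,isc)):
    print(proj(im,pegs(p,.12)).round(1).tolist())
# edge directions at z .094
c=p[:2]
e=lambda x,y: ray(it,[x/4+85,y/4+155],.094)[0,:2]
for q in ((308,300),(485,302),(308,466)):
    d=e(*q)-c; print(q,np.hypot(*d),np.arctan2(d[1],d[0]))
# shutter corners z .088, cups z .08
f=lambda x,y,z: ray(it,[x/4+85,y/4+155],z)[0,:2]
for q,z in (((415,152),.088),((460,376),.088),((327,164),.08),((204,383),.08),((360,402),.08),((206,246),.046)):
    d=f(*q,z)-c; print(q,np.hypot(*d),np.arctan2(d[1],d[0]))
u=[[1307,0]]
s=lambda x,y,z: ray(isc,[x/5+310,y/5+180],z)[0,:2]
for q,z in (((383,262),.104),((345,262),.094),((140,190),.094),((368,128),.094)):
    d=s(*q,z)-c; print('s',q,np.hypot(*d),np.arctan2(d[1],d[0]))
E
```

```text
1 [0.53357362 0.22635588 0.54725465] 2.999748846034396 1.231612428774696
2 [0.53185899 0.22873656 0.54859574] 2.9411255174640223 1.102887522520973
3 [0.53312272 0.22749355 0.54856392] 8.859223904796949 1.4574881561439952
[[129.2, 171.9], [92.7, 235.0], [142.7, 285.7], [210.0, 249.5], [199.1, 180.2]]
[[417.4, 271.4], [449.3, 229.7], [398.1, 192.6], [337.9, 202.6], [340.6, 249.9]]
(308, 300) 0.015611155573775537 -2.324365210126229
(485, 302) 0.12114914554852343 -1.6297833101977852
(308, 466) 0.1147890970911709 -2.946765536216733
(415, 152) 0.11154978925318446 -0.6488055910937365
(460, 376) 0.12054472187809856 -2.0265006546068354
(327, 164) 0.0812851467826615 -0.12336480550526067
(204, 383) 0.08164640480003878 2.45705879869836
(360, 402) 0.08458339356094426 -2.5635702985296867
(206, 246) 0.07941570632180926 1.1718254421983958
s (383, 262) 0.0033900571871441332 -0.03935851174998366
s (345, 262) 0.01826780765618014 -1.6750323470024633
s (140, 190) 0.13183459387701557 -1.7649185655823398
s (368, 128) 0.11537604553734077 -2.9734666890270685
```

```bash
cat >> h.py <<'E'
from scipy.spatial.transform import Rotation as R
def plan(wps):
    """wps: list of (closure,x,y,z,yaw_of_tool_y). prints rows in tool axes"""
    o=ctrl.get_obs(); p0=o["tool_pos"]; R0=R.from_rotvec(o["tool_rot"]); M=R0.as_matrix()
    print("t",round(o["t"],2),"pos",p0.round(4),"yaw_y",np.arctan2(M[1,1],M[0,1]).round(3),"tilt",M[:2,2].round(3),"F",o["contact_force"].round(1),"open",round(o["opening"],4))
    for c,x,y,z,w in wps:
        yv=np.array([np.cos(w),np.sin(w),0]); zv=np.array([0,0,-1.]); xv=np.cross(yv,zv)
        Rt=np.c_[xv,yv,zv]; d=M.T@(np.array([x,y,z])-p0)*100
        r=np.degrees((R0.inv()*R.from_matrix(Rt)).as_rotvec())
        print([c]+[round(float(v),2) for v in d]+[round(float(v),1) for v in r])
C=np.array([.533,.2275])
def peg(phi,z,c,r=.15,dw=0):
    return (c,C[0]+r*np.cos(phi),C[1]+r*np.sin(phi),z,phi+np.pi/2+dw)
E
python3 - <<'E'
from h import *
plan([peg(-1.965,.19,.25),peg(-1.965,.085,.25)])
im=ctrl.get_image("top"); cc=cv2.resize(im["color"][195:305,260:400,::-1],None,fx=5,fy=5,interpolation=cv2.INTER_CUBIC); cv2.imwrite("pics/t2.png",cc)
im=ctrl.get_image("scene"); cc=cv2.resize(im["color"][180:260,180:300,::-1],None,fx=5,fy=5,interpolation=cv2.INTER_CUBIC); cv2.imwrite("pics/s2.png",cc)
E
```

```text
t 0.3 pos [ 0.213  -0.5874  0.2309] yaw_y -1.223 tilt [-0.     0.001] F [-0.2 -1.   0.7] open 0.0851
[0.25, 47.72, -54.64, 4.13, -0.0, -0.0, -47.5]
[0.25, 47.72, -54.64, 14.63, -0.0, -0.0, -47.5]
```

View pics/t2.png

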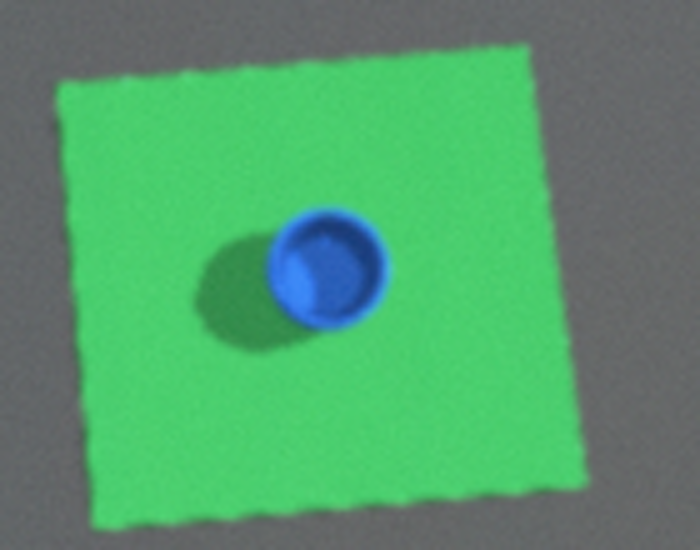

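View pics/s2.png

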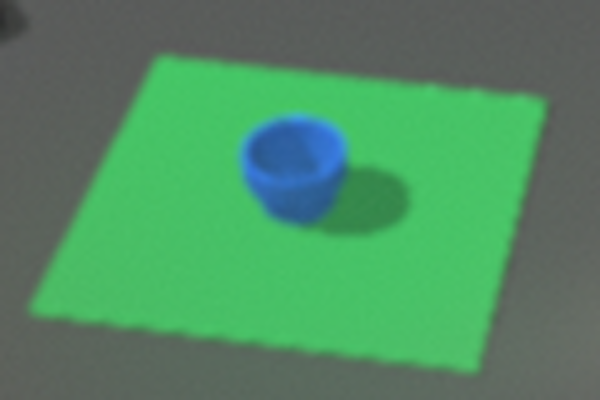

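>>> play_rows --motion '[[[0.25,47.7,-54.6,4.1,0,0,-47.5],[0.25,47.7,-54.6,4.1,0,0,-47.5],[0.25,47.7,-54.6,4.1,0,0,-47.5],[0.25,47.7,-54.6,4.1,0,0,-47.5],[0.25,47.7,-54.6,4.1,0,0,-47.5],[0.25,47.7,-54.6,4.1,0,0,-47.5],[0.25,47.7,-54.6,4.1,0,0,-47.5],[0.25,47.7,-54.6,4.1,0,0,-47.5],[0.25,47.7,-54.6,4.1,0,0,-47.5],[0.25,47.7,-54.6,4.1,0,0,-47.5],[0.25,47.7,-54.6,4.1,0,0,-47.5],[0.25,47.7,-54.6,4.1,0,0,-47.5],[0.25,47.7,-54.6,4.1,0,0,-47.5],[0.25,47.7,-54.6,4.1,0,0,-47.5],[0.25,47.7,-54.6,4.1,0,0,-47.5]]]'

```text
t: 2.28
tool_pos: [0.4752, 0.0875, 0.1904]
tool_rot: [2.615, 1.742, 0.0]
contact_force: [-0.5, -0.6, -0.2]
opening: 0.0317
```

```bash
python3 - <<'E'
from h import *
plan([peg(-1.965,.085,.25)])
crop("top",(85,155,245,305),4,"pics/t3.png")
crop("scene",(310,130,460,300),4,"pics/s3.png")
E
```

```text
t 2.27 pos [0.4752 0.0875 0.1904] yaw_y -0.396 tilt [0. 0.] F [-0.5 -0.6 -0.2] open 0.0317
[0.25, 0.15, -0.05, 10.54, 0.0, -0.0, -0.1]
```

View pics/s3.png

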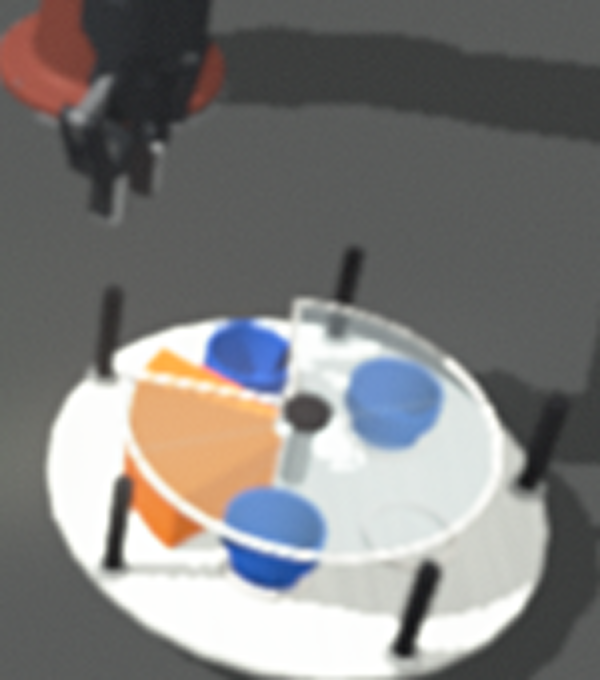

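>>> play_rows --motion '[[[0.25,0.1,0,4,0,0,0],[0.25,0.1,0,6,0,0,0],[0.25,0.1,0,8,0,0,0],[0.25,0.1,0,10.5,0,0,0],[0.25,0.1,0,10.5,0,0,0]]]'

```text
t: 3.0
tool_pos: [0.4739, 0.0877, 0.0835]
tool_rot: [-2.614, -1.739, 0.005]
contact_force: [0.3, 0.5, -0.4]
opening: 0.0322
```

```bash
python3 - <<'E'
from h import *
plan([peg(a,.085,.25) for a in (-1.92,-1.87,-1.82,-1.77,-1.72,-1.67,-1.65)])
crop("top",(85,155,245,305),4,"pics/t4.png")
crop("scene",(310,130,460,300),4,"pics/s4.png")
E
```

```text
t 3.0 pos [0.4739 0.0877 0.0835] yaw_y -0.397 tilt [-0.004  0.   ] F [ 0.3  0.5 -0.4] open 0.0322
[0.25, 0.19, 0.76, -0.15, -0.2, 0.1, -2.7]
[0.25, 0.25, 1.51, -0.16, -0.2, 0.1, -5.6]
[0.25, 0.34, 2.26, -0.16, -0.2, 0.1, -8.5]
[0.25, 0.47, 3.0, -0.16, -0.2, 0.1, -11.3]
[0.25, 0.63, 3.73, -0.17, -0.2, 0.1, -14.2]
[0.25, 0.83, 4.45, -0.17, -0.2, 0.1, -17.1]
[0.25, 0.93, 4.74, -0.17, -0.2, 0.1, -18.2]
```

View pics/s4.png

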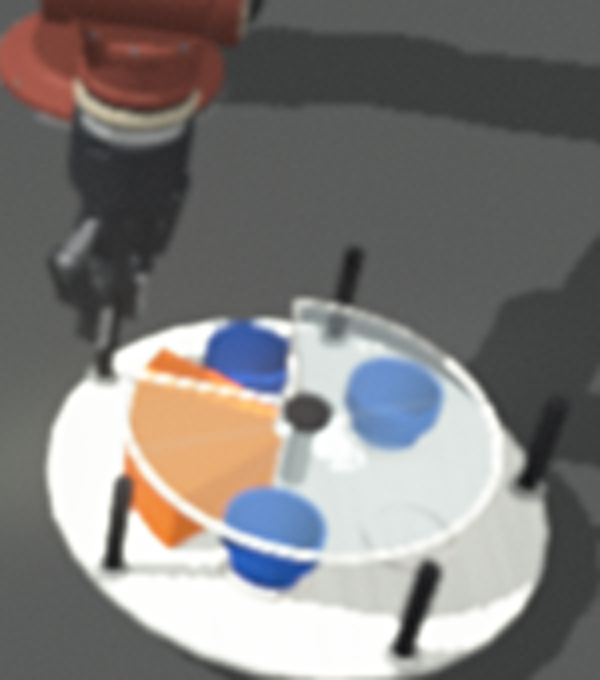

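>>> play_rows --motion '[[[0.5,0.2,0.4,-0.15,0,0,-1.5],[0.5,0.2,0.8,-0.15,0,0,-2.7],[0.5,0.25,1.5,-0.15,0,0,-5.6],[0.5,0.35,2.3,-0.15,0,0,-8.5],[0.5,0.45,3.0,-0.15,0,0,-11.3],[0.5,0.6,3.7,-0.15,0,0,-14.2],[0.5,0.8,4.4,-0.15,0,0,-17.1],[0.5,0.9,4.7,-0.15,0,0,-18.2],[0.5,0.9,4.7,-0.15,0,0,-18.2],[0.2,0.9,4.7,-0.15,0,0,-18.2],[0.2,0.9,4.7,-0.15,0,0,-18.2],[0.2,0.9,4.7,-0.15,0,0,-18.2]]]'

```text
t: 4.6
tool_pos: [0.5231, 0.0781, 0.0878]
tool_rot: [2.307, 2.131, 0.002]
contact_force: [-0.6, 0.4, 0.1]
opening: 0.0339
```

```bash
python3 - <<'E'
from h import *
plan([])
crop("top",(85,155,245,305),4,"pics/t5.png")
crop("scene",(310,180,460,310),5,"pics/s5.png")
E
```

```text
t 4.6 pos [0.5231 0.0781 0.0878] yaw_y -0.079 tilt [0.002 0.   ] F [-0.6  0.4  0.1] open 0.0339
```

View pics/t5.png

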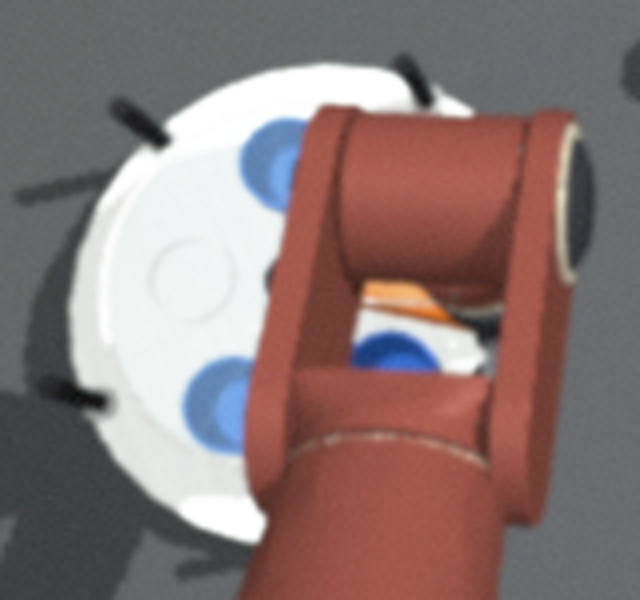

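View pics/s5.png

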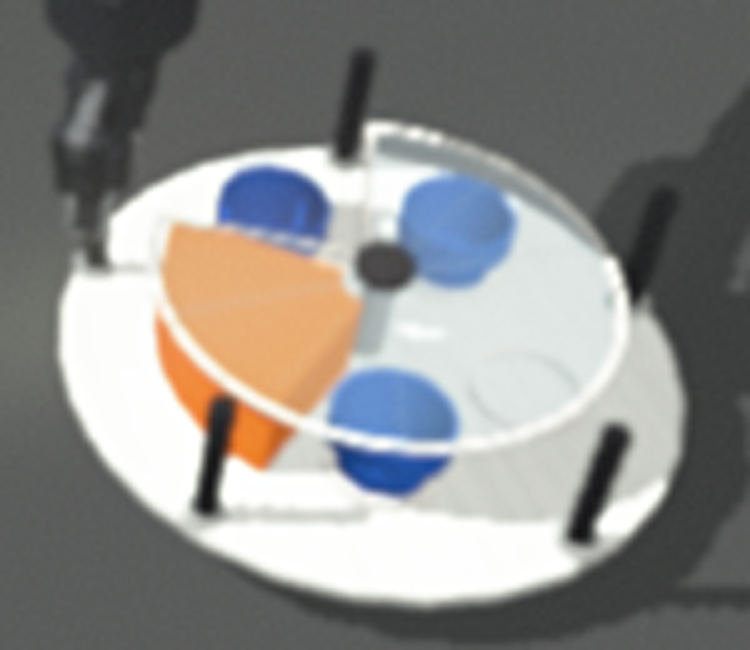

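```bash
cat >> fit.py <<'E'
def fitpegs(obs,fixc=None):
    """obs: list of (im, pix Nx2, z)"""
    def res(p):
        if fixc is not None: p=[*fixc,p[0]]
        r=[]
        for im,o,z in obs:
            m=proj(im,pegs(p,z)); j=np.linalg.norm(o[:,None]-m[None],axis=2).argmin(1); r+=list((o-m[j]).ravel())
        return np.array(r)
    S=[least_squares(res,([.533,.2275] if fixc is None else [])+[a]) for a in np.linspace(0,1.25,12)]
    b=min(S,key=lambda s:s.cost); return b.x,np.sqrt(np.mean(b.fun**2))
E
python3 - <<'E'
from fit import *
isc=ctrl.get_image("scene"); it=ctrl.get_image("top")
st=np.array([[365,57],[668,197],[618,435],[222,405]])/5+[310,180]
sb=np.array([[348,158],[637,299],[582,541],[205,513]])/5+[310,180]
t=np.array([[120,105],[405,65],[44,387]])/4+[85,155]
o=[(isc,st,.12),(isc,sb,.04),(it,t,.12)]
print(fitpegs(o),fitpegs(o,[.533,.2275]))
E
```

```text
(array([0.53320033, 0.22961375, 0.82539836]), np.float64(0.7173007367052101)) (array([0.8281174]), np.float64(0.9433223497658925))
```

```bash
python3 - <<'E'
from h import *
plan([(.2,.523,.078,.15,-.079),(-1,.477,.166,.15,.828),(-1,.477,.166,.046,.828)])
E
```

```text
t 4.8 pos [0.5229 0.0781 0.0877] yaw_y -0.079 tilt [0.001 0.   ] F [0.5 0.1 0.7] open 0.0342
[0.2, -0.01, 0.02, -6.23, 0.1, -0.0, 0.0]
[-1, 8.4, -5.26, -6.24, 0.1, 0.0, -52.0]
[-1, 8.4, -5.27, 4.16, 0.1, 0.0, -52.0]
```

>>> play_rows --motion '[[[0.2,0,0,-6.2,0,0,0],[0.2,0,0,-6.2,0,0,0],[-1,8.4,-5.3,-6.2,0,0,-52],[-1,8.4,-5.3,-6.2,0,0,-52],[-1,8.4,-5.3,-6.2,0,0,-52],[-1,8.4,-5.3,-6.2,0,0,-52],[-1,8.4,-5.3,-6.2,0,0,-52],[-1,8.4,-5.3,-6.2,0,0,-52]]]'

```text
t: 5.8
tool_pos: [0.4763, 0.166, 0.149]
tool_rot: [1.142, 2.926, 0.0]
contact_force: [-0.4, -0.2, -0.7]
opening: 0.0857
```

```bash
python3 - <<'E'
from h import *
plan([(-1,.477,.166,.046,.828)])
crop("top",(85,155,245,305),4,"pics/t6.png")
im=crop("scene",(310,150,460,290),5,"pics/s6.png")
P=np.array([[.477,.166,.08]]); a=np.linspace(0,6.28,40)
u=proj(im,np.c_[.477+.031*np.cos(a),.166+.031*np.sin(a),0*a+.08])
c=cv2.imread("pics/s6.png"); cv2.polylines(c,[((u-[310,150])*5).astype(int)],True,(0,255,255),1); cv2.imwrite("pics/s6b.png",c)
E
```

```text
t 5.8 pos [0.4763 0.166  0.149 ] yaw_y 0.827 tilt [0. 0.] F [-0.4 -0.2 -0.7] open 0.0857
[-1, -0.05, 0.05, 10.3, 0.0, 0.0, -0.1]
```

View pics/s6b.png

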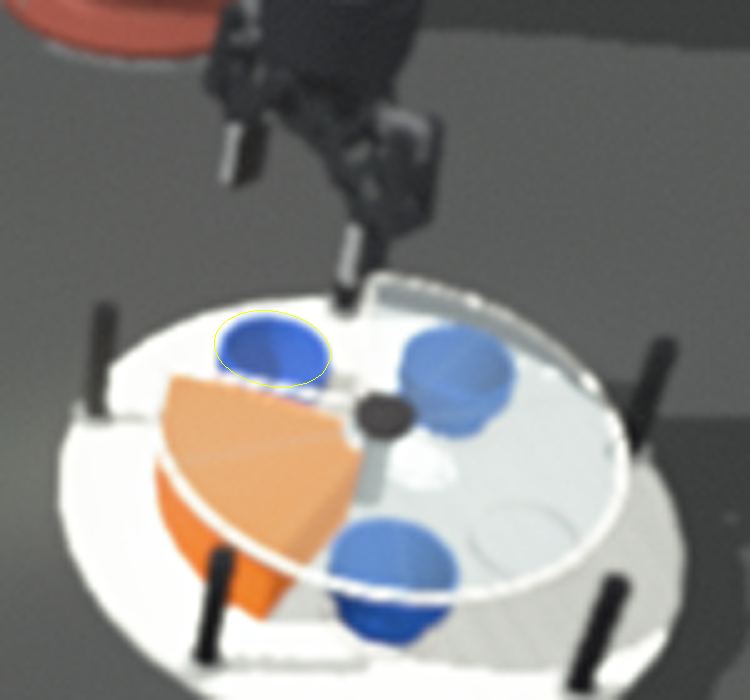

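View pics/t6.png

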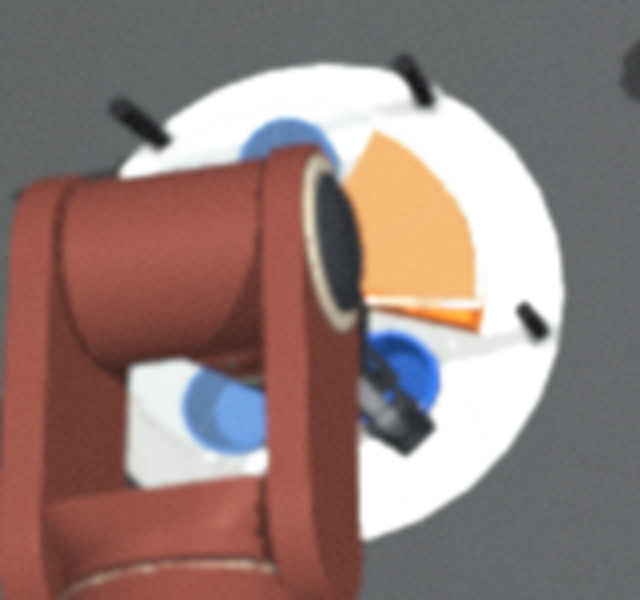

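>>> play_rows --motion '[[[-1,0,0,4,0,0,0],[-1,0,0,7,0,0,0],[-1,0,0,9,0,0,0],[-1,0,0,10.2,0,0,0],[-1,0,0,10.2,0,0,0],[0.1,0,0,10.2,0,0,0],[1,0,0,10.2,0,0,0],[1,0,0,10.2,0,0,0],[1,0,0,10.2,0,0,0],[1,0,0,10.2,0,0,0],[1,0,0,10.2,0,0,0]]]' --newtons 45

```text
t: 7.28
tool_pos: [0.4774, 0.1661, 0.0484]
tool_rot: [1.142, 2.924, 0.002]
contact_force: [0.1, 0.3, 5.4]
opening: 0.0611
```

```bash
python3 - <<'E'
from h import *
plan([])
im=crop("scene",(310,150,460,290),5,"pics/s7.png")
E
```

```text
t 7.28 pos [0.4774 0.1661 0.0484] yaw_y 0.826 tilt [0.003 0.   ] F [0.1 0.3 5.4] open 0.0611
```

View pics/s7.png

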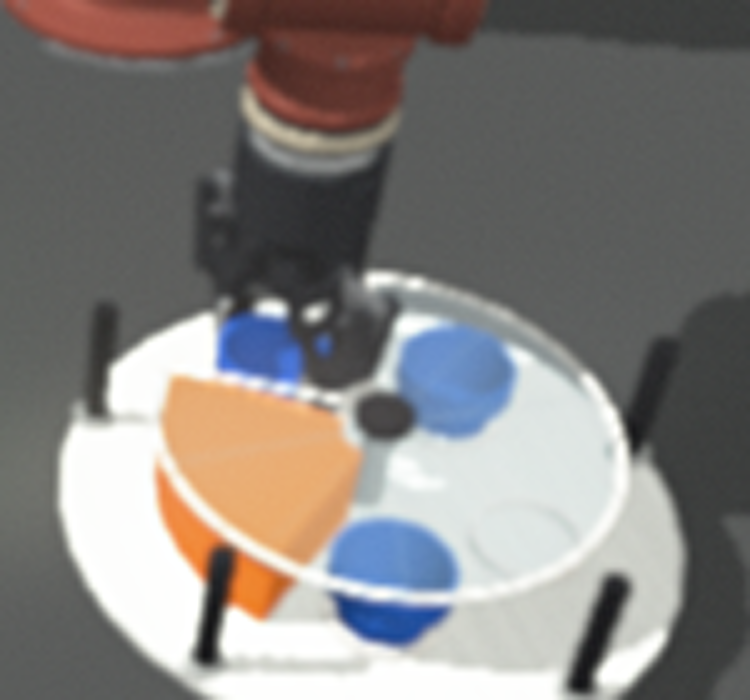

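>>> play_rows --motion '[[[1,0,0,-1,0,0,0],[1,0,0,-3,0,0,0],[1,0,0,-6,0,0,0],[1,0,0,-10,0,0,0],[1,0,0,-13,0,0,0],[1,0,0,-13,0,0,0]]]'

```text
t: 8.07
tool_pos: [0.4788, 0.1665, 0.1817]
tool_rot: [1.14, 2.919, 0.007]
contact_force: [-1.1, -0.4, -0.6]
opening: 0.0613
```

```bash
cat >> h.py <<'E'
from scipy.optimize import least_squares
def cupmask(im,box):
    h=cv2.cvtColor(im["color"],cv2.COLOR_RGB2HSV); m=((h[...,0]>103)&(h[...,0]<125)&(h[...,1]>120)&(h[...,2]>50)).astype(np.uint8)
    o=np.zeros_like(m); x0,y0,x1,y1=box; o[y0:y1,x0:x1]=m[y0:y1,x0:x1]; return o
A_=np.linspace(0,2*np.pi,60,endpoint=False)
def hull(im,x,y,zb,n=1):
    P=[]
    for z,r in ((0,.0225),(.022,.0255),(.022,.031),(.04+.018*(n-1),.031)):
        P.append(np.c_[x+r*np.cos(A_),y+r*np.sin(A_),zb+z+0*A_])
    return cv2.convexHull(proj(im,np.vstack(P)).astype(np.float32))
def cent(im,x,y,zb,n):
    M=cv2.moments(hull(im,x,y,zb,n)); return np.array([M["m10"]/M["m00"],M["m01"]/M["m00"]]),M["m00"]
def findcup(im,box,zb,n=1):
    "xy from silhouette centroid"
    m=cupmask(im,box); k,l,s,c=cv2.connectedComponentsWithStats(m); i=1+s[1:,4].argmax()
    o=c[i]
    g=ray(im,o,zb+.02)[0,:2]
    f=least_squares(lambda p:cent(im,p[0],p[1],zb,n)[0]-o,g).x
    return f,s[i,4],cent(im,*f,zb,n)[1],o
E
python3 - <<'E'
from h import *
plan([])
im=ctrl.get_image("top"); print(findcup(im,(270,200,380,300),.003))
cv2.imwrite("pics/t8.png",im["color"][:,:,::-1])
im=ctrl.get_image("scene"); print(findcup(im,(190,190,290,250),.003))
cv2.imwrite("pics/s8.png",im["color"][:,:,::-1])
E
```

```text
t 8.07 pos [0.4788 0.1665 0.1817] yaw_y 0.826 tilt [0.009 0.002] F [-1.1 -0.4 -0.6] open 0.0613
(array([ 0.50282416, -0.19490383]), np.int32(412), 471.43546293349937, array([324.94902913, 248.50485437]))
(array([ 0.49872355, -0.1976709 ]), np.int32(292), 369.90066944342107, array([238.45890411, 212.92465753]))
```

View pics/s8.png

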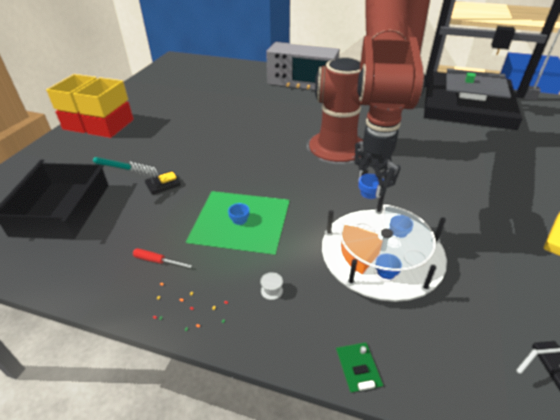

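```bash
cat >> h.py <<'E'
def cupmask(im,box):
    c=cv2.GaussianBlur(im["color"],(0,0),.6).astype(float); r,g,b=c[...,0],c[...,1],c[...,2]
    m=((b>1.12*g)&(b>1.4*r)&(b>45)).astype(np.uint8)
    o=np.zeros_like(m); x0,y0,x1,y1=box; o[y0:y1,x0:x1]=m[y0:y1,x0:x1]; return cv2.morphologyEx(o,cv2.MORPH_CLOSE,np.ones((3,3),np.uint8))
def show(im,hs,box,f,out):
    x0,y0,x1,y1=box
    c=cv2.resize(im["color"][y0:y1,x0:x1,::-1],None,fx=f,fy=f,interpolation=cv2.INTER_CUBIC)
    for h in hs: cv2.polylines(c,[((h.reshape(-1,2)+.5-[x0,y0])*f).round().astype(int)],True,(0,255,255),1)
    cv2.imwrite(out,c)
E
python3 - <<'E'
from h import *
for n,b in (("top",(270,200,380,300)),("scene",(190,190,290,250))):
    im=ctrl.get_image(n); r=findcup(im,b,.003); print(r)
    show(im,[hull(im,*r[0],.003)],b,6 if n=="top" else 7,f"pics/{n}9.png")
E
```

```text
(array([ 0.50291606, -0.19502941]), np.int32(464), 471.43228230508976, array([324.99784483, 248.47198276]))
(array([ 0.49829734, -0.19737038]), np.int32(338), 369.73431234189775, array([238.60650888, 212.85502959]))
```

View pics/top9.png

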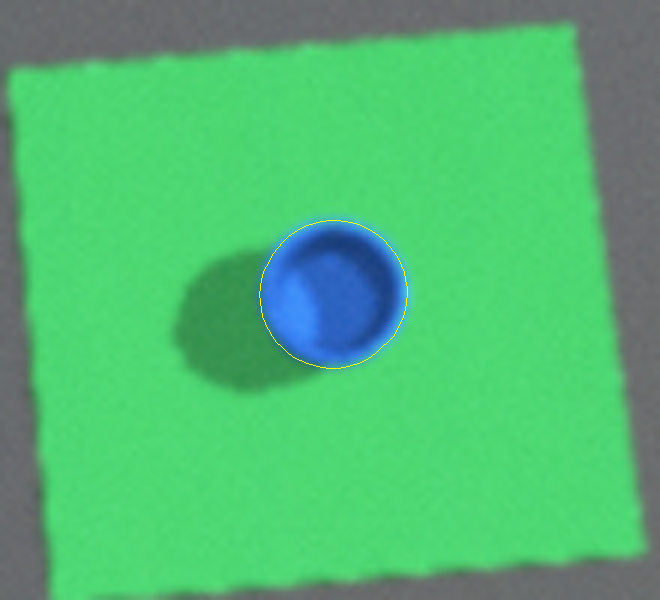

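View pics/scene9.png

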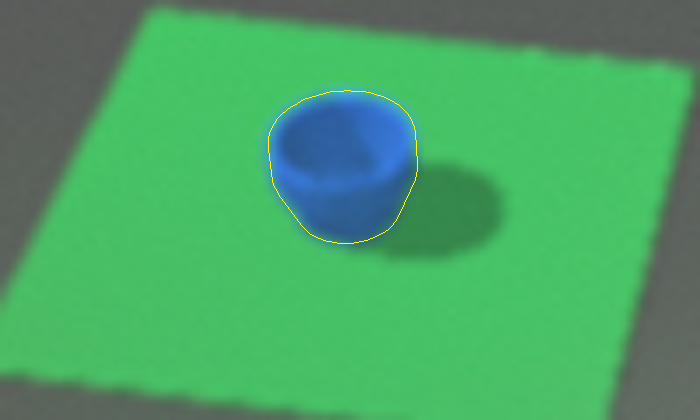

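```bash
python3 - <<'E'
from h import *
plan([(1,.5006,-.1962,.17,1.9),(1,.5006,-.1962,.066,1.9)])
E
```

```text
t 8.28 pos [0.4759 0.1659 0.1764] yaw_y 0.826 tilt [-0.001 -0.   ] F [ 0.3  1.1 -1. ] open 0.0612
[1, -26.36, -24.95, 0.65, -0.0, -0.0, -61.5]
[1, -26.36, -24.94, 11.05, -0.0, -0.0, -61.5]
```

>>> play_rows --motion '[[[1,-3,-3,0.6,0,0,-8],[1,-8,-7.5,0.6,0,0,-16],[1,-12,-11,0.6,0,0,-26],[1,-16,-15,0.6,0,0,-36],[1,-20,-19,0.6,0,0,-46],[1,-24,-23,0.6,0,0,-56],[1,-26.4,-24.9,0.6,0,0,-61.5],[1,-26.4,-24.9,3,0,0,-61.5],[1,-26.4,-24.9,7,0,0,-61.5],[1,-26.4,-24.9,10,0,0,-61.5],[1,-26.4,-24.9,11,0,0,-61.5],[1,-26.4,-24.9,11,0,0,-61.5],[1,-26.4,-24.9,11,0,0,-61.5]]]'

```text
t: 9.9
tool_pos: [0.5021, -0.1966, 0.0679]
tool_rot: [-0.514, 3.098, -0.002]
contact_force: [-0.1, -1.0, -0.9]
opening: 0.0613
```

```bash
python3 - <<'E'
from h import *
plan([])
for n,b in (("top",(270,195,380,295)),("scene",(190,150,290,240))):
    im=ctrl.get_image(n); o=ctrl.get_obs()["tool_pos"]
    show(im,[hull(im,*o[:2],o[2]-.0084),hull(im,.5029 if n=="top" else .4983,-.195 if n=="top" else -.1973,.003)],b,6 if n=="top" else 7,f"pics/{n}10.png")
E
```

```text
t 9.9 pos [ 0.5021 -0.1966  0.0679] yaw_y 1.899 tilt [ 0.001 -0.001] F [-0.1 -1.  -0.9] open 0.0613
```

View pics/top10.png

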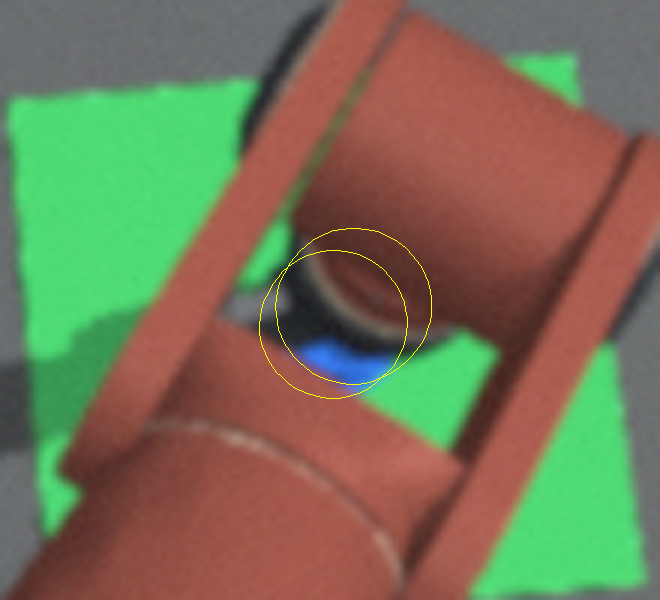

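View pics/scene10.png

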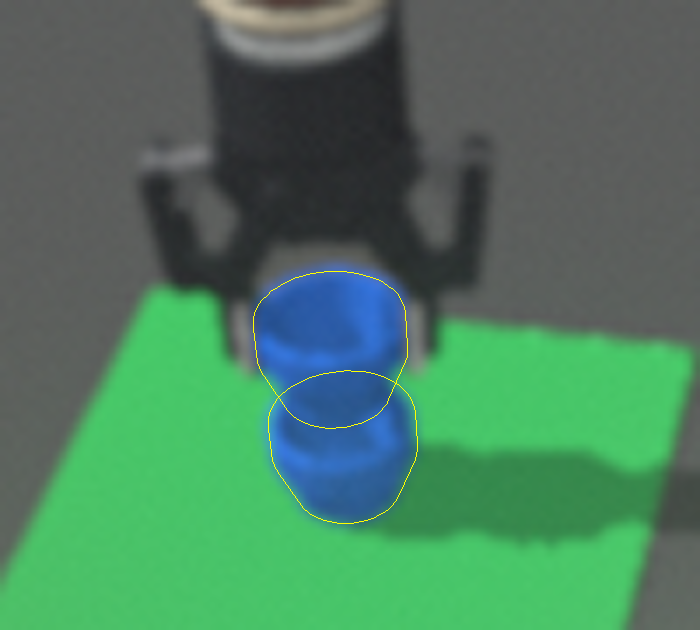

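```bash
cat >> h.py <<'E'
from scipy.optimize import minimize
def fill(im,hs,box,f=8):
    x0,y0,x1,y1=box; m=np.zeros(((y1-y0)*f,(x1-x0)*f),np.uint8)
    for h in hs: cv2.fillPoly(m,[((h.reshape(-1,2)+.5-[x0,y0])*f).round().astype(np.int32)],1)
    return cv2.resize(m.astype(np.float32),(x1-x0,y1-y0),interpolation=cv2.INTER_AREA)
def heldfit(im,box,lower,zb,g,nl=1,zl=.003,rows=None):
    "lower: xy of stack in this camera (None: fit too)"
    x0,y0,x1,y1=box; m=cupmask(im,box)[y0:y1,x0:x1].astype(float)
    def cost(p):
        lo=lower if lower is not None else p[2:4]
        return np.abs(fill(im,[hull(im,p[0],p[1],zb),hull(im,*lo,zl,nl)],box)-m).sum()
    p0=list(g)+([] if lower is not None else list(g))
    s=minimize(cost,p0,method="Nelder-Mead",options=dict(initial_simplex=np.vstack([p0]+[np.array(p0)+.006*np.eye(len(p0))[i] for i in range(len(p0))]),xatol=1e-4,fatol=.01,maxiter=400))
    return s.x,s.fun,m.sum()
E
python3 - <<'E'
from h import *
b=(190,150,290,240); im=ctrl.get_image("scene"); o=ctrl.get_obs()["tool_pos"]; print(o)
for lo in ((.4983,-.1973),None):
    r=heldfit(im,b,lo,o[2]-.0084,o[:2]); print(r)
p=r[0]; show(im,[hull(im,*p[:2],o[2]-.0084),hull(im,*p[2:],.003)],b,7,"pics/s11.png")
E
```

```text
[ 0.50208834 -0.19665322  0.06796096]
(array([ 0.49573978, -0.19997471]), np.float64(52.0625), np.float64(674.0))
(array([ 0.49631298, -0.19981675,  0.49605048, -0.19927645]), np.float64(43.984375), np.float64(674.0))
```

View pics/s11.png

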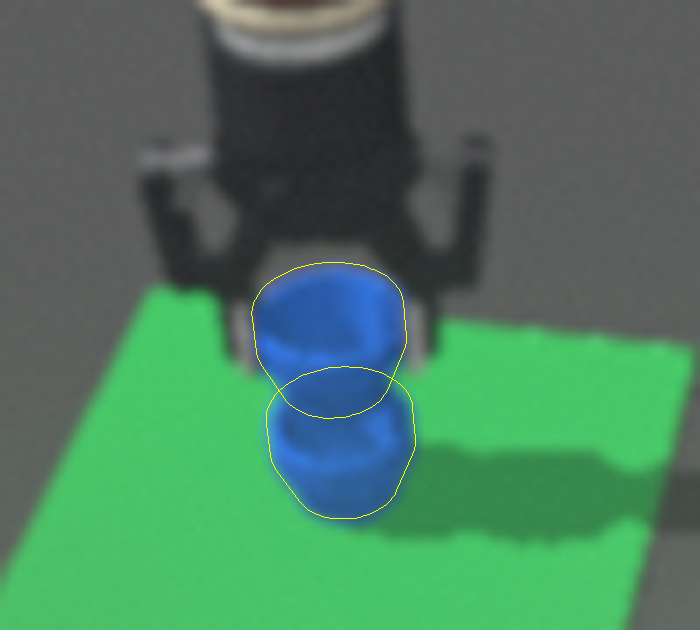

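>>> play_rows --motion '[[[1,0,0,1,0,0,0],[1,0,0,2,0,0,0],[1,0,0,2.7,0,0,0],[1,0,0,3.2,0,0,0],[1,0,0,3.5,0,0,0],[1,0,0,3.7,0,0,0],[1,0,0,3.7,0,0,0],[1,0,0,3.7,0,0,0]]]'

```text
t: 11.05
tool_pos: [0.505, -0.1991, 0.0346]
tool_rot: [-0.513, 3.093, -0.012]
contact_force: [-1.5, -1.2, 11.2]
opening: 0.0616
```

```bash
python3 - <<'E'
from h import *
plan([]);print(ctrl.get_obs()["wrist_torque"])
b=(190,150,290,240); im=ctrl.get_image("scene"); show(im,[],b,7,"pics/s12.png")
E
```

```text
t 11.05 pos [ 0.505  -0.1991  0.0346] yaw_y 1.9 tilt [ 0.007 -0.007] F [-1.5 -1.2 11.2] open 0.0616
[-0.46858197  0.21460207 -0.03517581]
```

View pics/s12.png

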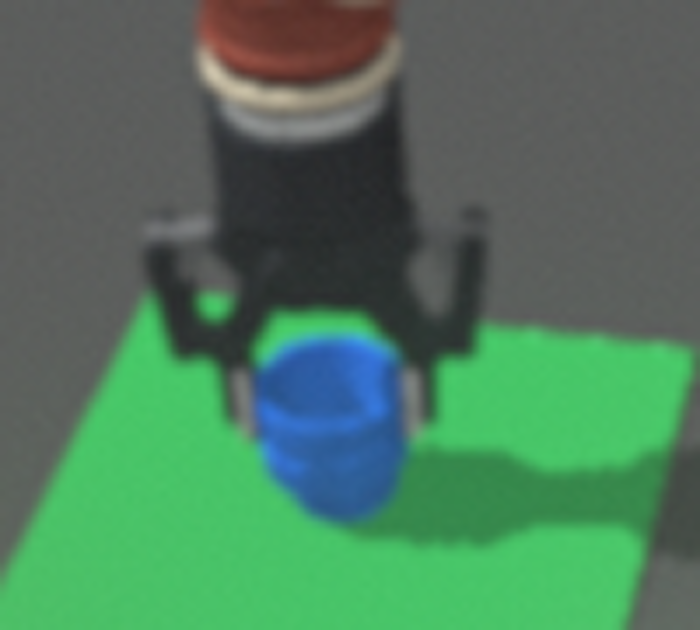

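>>> play_rows --motion '[[[1,0,0,-0.6,0,0,0],[1,0,0,-0.8,0,0,0],[1,0,0,-0.8,0,0,0],[1,0,0,-0.8,0,0,0]]]'

```text
t: 11.6
tool_pos: [0.5044, -0.1987, 0.0418]
tool_rot: [-0.514, 3.094, -0.011]
contact_force: [0.4, 0.8, 0.2]
opening: 0.0614
```

```bash
python3 - <<'E'
from h import *
plan([])
b=(190,150,290,240); im=ctrl.get_image("scene"); 
o=ctrl.get_obs()["tool_pos"]; show(im,[hull(im,.4983,-.1973,.003),hull(im,*o[:2],o[2]-.0084)],b,7,"pics/s13.png")
plan([])
E
```

```text
t 11.6 pos [ 0.5044 -0.1987  0.0418] yaw_y 1.9 tilt [ 0.006 -0.006] F [0.4 0.8 0.2] open 0.0614
t 11.65 pos [ 0.5044 -0.1987  0.0419] yaw_y 1.9 tilt [ 0.006 -0.006] F [-0.   1.  -1.2] open 0.0615
```

View pics/s13.png

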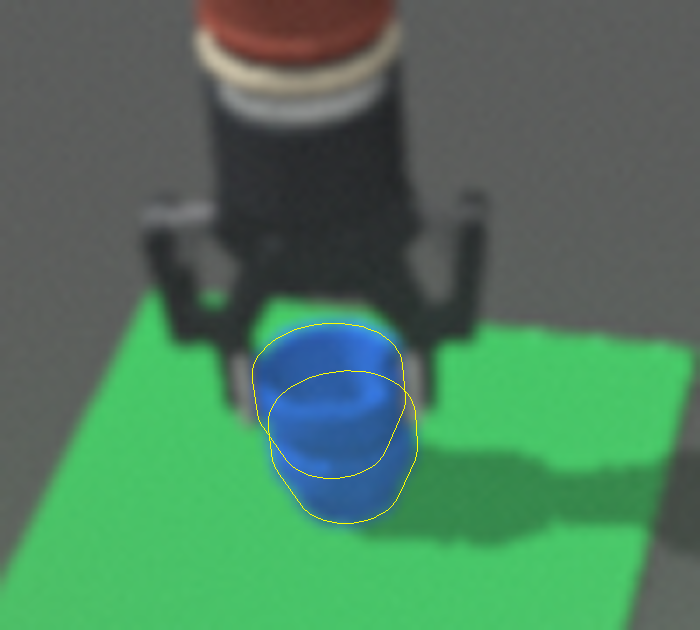

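```bash
python3 - <<'E'
from h import *
b=(190,150,290,240); im=ctrl.get_image("scene"); o=ctrl.get_obs()["tool_pos"]
print(heldfit(im,b,None,o[2]-.0084,o[:2]))
plan([(1,.5015,-.1962,.044,1.9),(1,.5015,-.1962,.029,1.9)])
E
```

```text
(array([ 0.50374459, -0.1983351 ,  0.49618893, -0.1992287 ]), np.float64(30.5), np.float64(513.0))
t 11.7 pos [ 0.5045 -0.1988  0.042 ] yaw_y 1.9 tilt [ 0.006 -0.006] F [-0.7 -1.1  0.4] open 0.0614
[1, 0.2, 0.34, -0.2, -0.4, 0.2, -0.0]
[1, 0.21, 0.35, 1.3, -0.4, 0.2, -0.0]
```

>>> play_rows --motion '[[[1,0.2,0.35,-0.4,-0.4,0.2,0],[1,0.2,0.35,-0.4,-0.4,0.2,0],[1,0.2,0.35,-0.4,-0.4,0.2,0],[1,0.2,0.35,0.2,-0.4,0.2,0],[1,0.2,0.35,0.6,-0.4,0.2,0],[1,0.2,0.35,0.8,-0.4,0.2,0],[1,0.2,0.35,0.8,-0.4,0.2,0]]]'

```text
t: 12.58
tool_pos: [0.5034, -0.1981, 0.0359]
tool_rot: [-0.514, 3.095, -0.008]
contact_force: [1.1, -1.6, 5.6]
opening: 0.0614
```

```bash
python3 - <<'E'
from h import *
plan([(1,.5015,-.1962,.029,1.9)])
b=(190,150,290,240); im=ctrl.get_image("scene"); show(im,[],b,7,"pics/s14.png")
E
```

```text
t 12.57 pos [ 0.5034 -0.1981  0.0359] yaw_y 1.9 tilt [ 0.005 -0.004] F [ 1.1 -1.6  5.6] open 0.0614
[1, 0.12, 0.24, 0.69, -0.3, 0.2, -0.0]
```

View pics/s14.png

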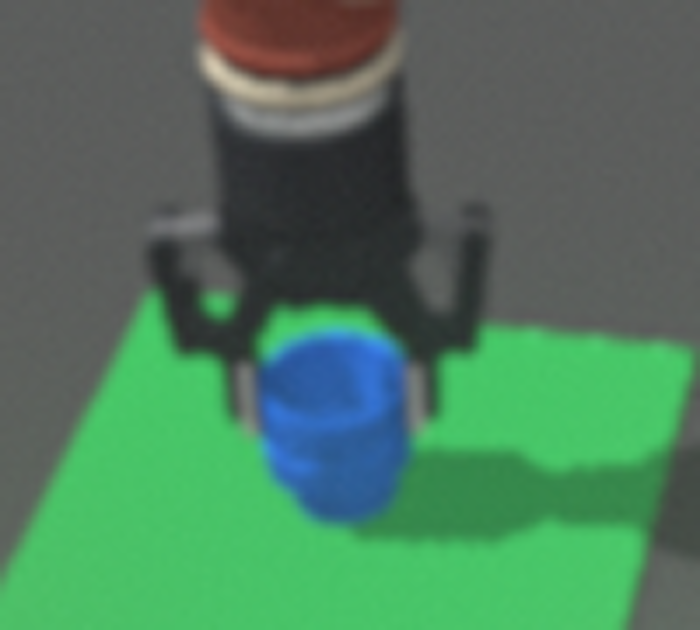

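>>> play_rows --motion '[[[1,0.1,0.1,-0.15,0,0,0],[1,0.1,0.1,-0.15,0,0,0],[0.1,0.1,0.1,-0.15,0,0,0],[-0.6,0.1,0.1,-0.15,0,0,0],[-1,0.1,0.1,-0.15,0,0,0],[-1,0.1,0.1,-0.15,0,0,0],[-1,0.1,0.1,-0.15,0,0,0]]]'

```text
t: 13.5
tool_pos: [0.502, -0.1974, 0.0373]
tool_rot: [-0.514, 3.096, -0.008]
contact_force: [0.1, 2.0, -0.5]
opening: 0.0856
```

```bash
python3 - <<'E'
from h import *
plan([])
b=(190,150,290,240); im=ctrl.get_image("scene"); show(im,[],b,7,"pics/s15.png")
E
```

```text
t 13.5 pos [ 0.502  -0.1974  0.0373] yaw_y 1.9 tilt [ 0.004 -0.004] F [ 0.1  2.  -0.5] open 0.0856
```

View pics/s15.png

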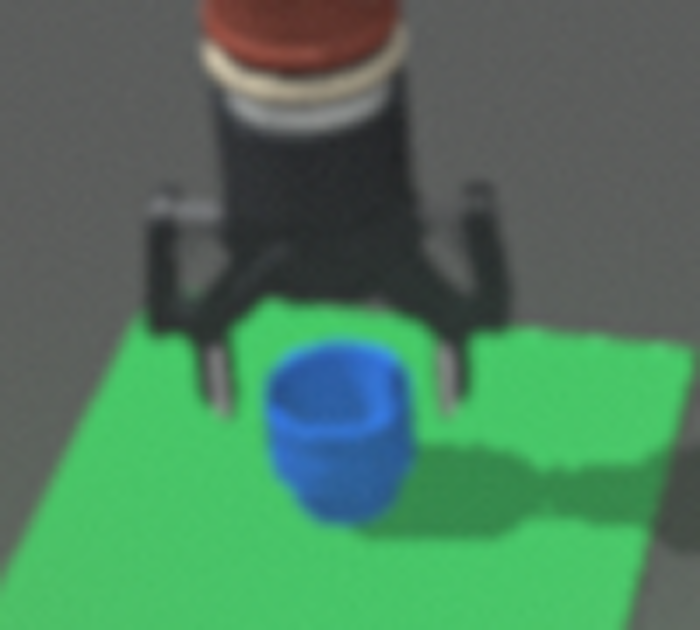

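```bash
python3 - <<'E'
from h import *
plan([(.25,.502,-.197,.16,1.9),peg(-1.685,.18,.25,dw=.4),peg(-1.685,.085,.25,dw=.4)])
E
```

```text
t 13.55 pos [ 0.502  -0.1974  0.0374] yaw_y 1.9 tilt [ 0.004 -0.004] F [-0.5  0.5 -0.6] open 0.0854
[0.25, -0.04, -0.03, -12.26, -0.3, 0.2, -0.0]
[0.25, -10.26, 25.58, -14.38, -0.1, 0.4, 92.5]
[0.25, -10.24, 25.63, -4.88, -0.1, 0.4, 92.5]
```

>>> play_rows --motion '[[[-1,0,0,-3,0,0,0],[-1,0,0,-8,0,0,0],[0.25,0,0,-14.3,0,0,10],[0.25,-2.5,6,-14.3,0,0.4,20],[0.25,-5,12,-14.3,0,0.4,30],[0.25,-8,19,-14.3,0,0.4,40],[0.25,-10.25,25.6,-14.3,0,0.4,50],[0.25,-10.25,25.6,-14.3,0,0.4,61],[0.25,-10.25,25.6,-14.3,0,0.4,72],[0.25,-10.25,25.6,-14.3,0,0.4,82],[0.25,-10.25,25.6,-14.3,0,0.4,92.5],[0.25,-10.25,25.6,-14.3,0,0.4,92.5]]]'

```text
t: 15.05
tool_pos: [0.5157, 0.0787, 0.1792]
tool_rot: [1.882, 2.516, -0.003]
contact_force: [0.3, 0.8, -0.3]
opening: 0.0322
```

```bash
python3 - <<'E'
from h import *
plan([peg(-1.685,.085,.25,dw=.4)])
for n,b,f in (("top",(270,200,380,300),6),("scene",(190,180,290,250),7)):
    im=ctrl.get_image(n)
    r=findcup(im,b,.003,2); print(n,r)
    show(im,[hull(im,*r[0],.003,2)],b,f,f"pics/{n}16.png")
crop("scene",(310,150,460,290),5,"pics/s16.png")
E
```

```text
t 15.05 pos [0.5157 0.0787 0.1792] yaw_y 0.286 tilt [-0.001 -0.002] F [ 0.3  0.8 -0.3] open 0.0322
[0.25, -0.01, 0.03, 9.42, -0.1, 0.1, 0.0]
top (array([ 0.5040505 , -0.19563382]), np.int32(487), 511.77167527377605, array([325.73921971, 247.4312115 ]))
scene (array([ 0.49894263, -0.1974582 ]), np.int32(432), 470.40144874097314, array([238.26157407, 210.58796296]))
```

View pics/scene16.png

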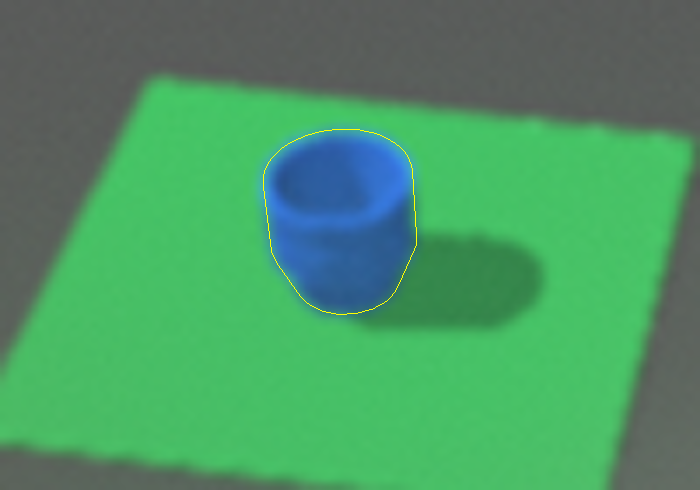

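View pics/top16.png

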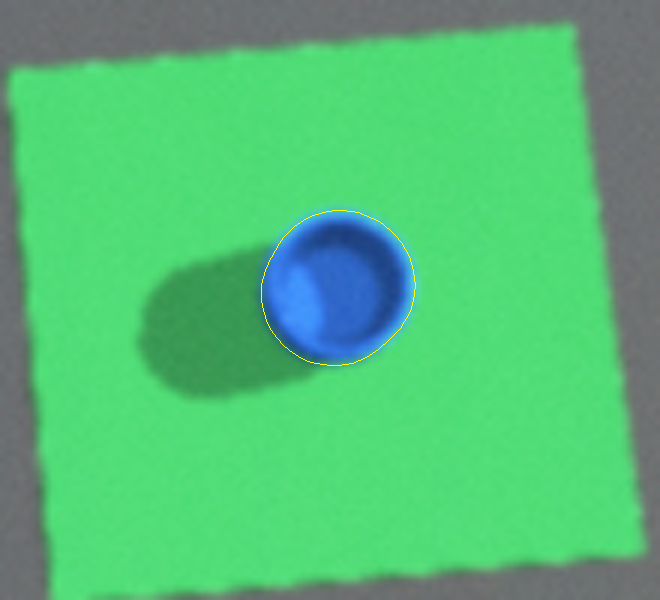

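View pics/s16.png

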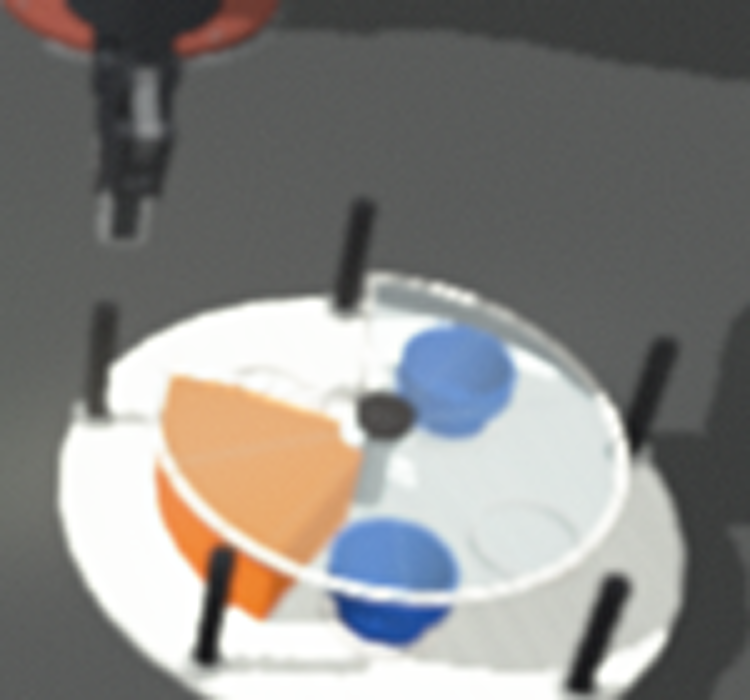

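```bash
python3 - <<'E'
from h import *
A=np.linspace(-1.685,-.40,14)
plan([peg(a,.085,.5,dw=d) for a,d in zip(A,np.linspace(.4,0,14))])
E
```

```text
t 15.2 pos [0.5157 0.0785 0.1792] yaw_y 0.287 tilt [-0.001 -0.001] F [ 1.1 -1.   0. ] open 0.0322
[0.5, -0.0, 0.03, 9.42, -0.1, 0.1, 0.1]
[0.5, -0.51, 1.42, 9.42, -0.1, 0.1, -3.8]
[0.5, -0.88, 2.86, 9.42, -0.1, 0.1, -7.7]
[0.5, -1.11, 4.32, 9.42, -0.1, 0.1, -11.6]
[0.5, -1.19, 5.8, 9.41, -0.1, 0.1, -15.5]
[0.5, -1.13, 7.28, 9.41, -0.1, 0.0, -19.4]
[0.5, -0.92, 8.75, 9.41, -0.1, 0.0, -23.3]
[0.5, -0.57, 10.19, 9.41, -0.1, 0.0, -27.2]
[0.5, -0.07, 11.59, 9.4, -0.1, 0.0, -31.1]
[0.5, 0.56, 12.93, 9.4, -0.1, 0.0, -35.0]
[0.5, 1.32, 14.2, 9.4, -0.1, 0.0, -38.9]
[0.5, 2.2, 15.39, 9.4, -0.1, 0.0, -42.8]
[0.5, 3.19, 16.49, 9.39, -0.1, 0.0, -46.7]
[0.5, 4.29, 17.49, 9.39, -0.1, 0.0, -50.6]
```

>>> play_rows --motion '[[[0.25,0,0,4,0,0,0],[0.25,0,0,7,0,0,0],[0.25,0,0,9.4,0,0,0],[0.25,0,0,9.4,0,0,0],[0.5,-0.5,1.4,9.4,0,0,-3.8],[0.5,-0.9,2.9,9.4,0,0,-7.7],[0.5,-1.1,4.3,9.4,0,0,-11.6],[0.5,-1.2,5.8,9.4,0,0,-15.5],[0.5,-1.1,7.3,9.4,0,0,-19.4],[0.5,-0.9,8.8,9.4,0,0,-23.3],[0.5,-0.6,10.2,9.4,0,0,-27.2],[0.5,-0.1,11.6,9.4,0,0,-31.1],[0.5,0.55,12.9,9.4,0,0,-35],[0.5,1.3,14.2,9.4,0,0,-38.9],[0.5,2.2,15.4,9.4,0,0,-42.8],[0.5,3.2,16.5,9.4,0,0,-46.7],[0.5,4.3,17.5,9.4,0,0,-50.6],[0.5,4.3,17.5,9.4,0,0,-50.6],[0.2,4.3,17.5,9.4,0,0,-50.6],[0.2,4.3,17.5,9.4,0,0,-50.6]]]'

```text
t: 17.7
tool_pos: [0.6711, 0.169, 0.0852]
tool_rot: [-0.625, -3.078, 0.002]
contact_force: [0.0, -0.2, 0.4]
opening: 0.0343
```

```bash
python3 - <<'E'
from h import *
plan([])
crop("scene",(310,150,460,290),5,"pics/s17.png")
crop("top",(85,155,245,305),4,"pics/t17.png")
E
```

```text
t 17.7 pos [0.6711 0.169  0.0852] yaw_y 1.17 tilt [-0.001 -0.001] F [ 0.  -0.2  0.4] open 0.0343
```

View pics/s17.png

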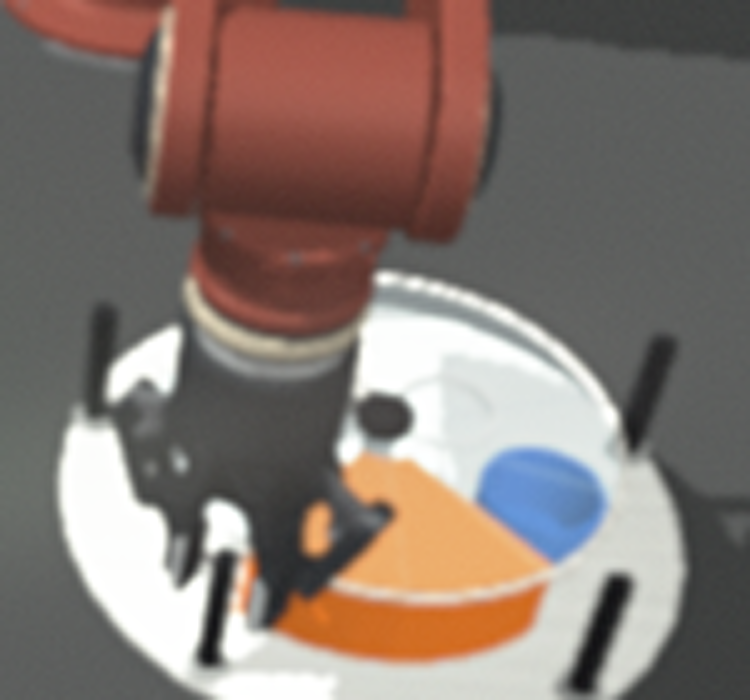

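View pics/t17.png

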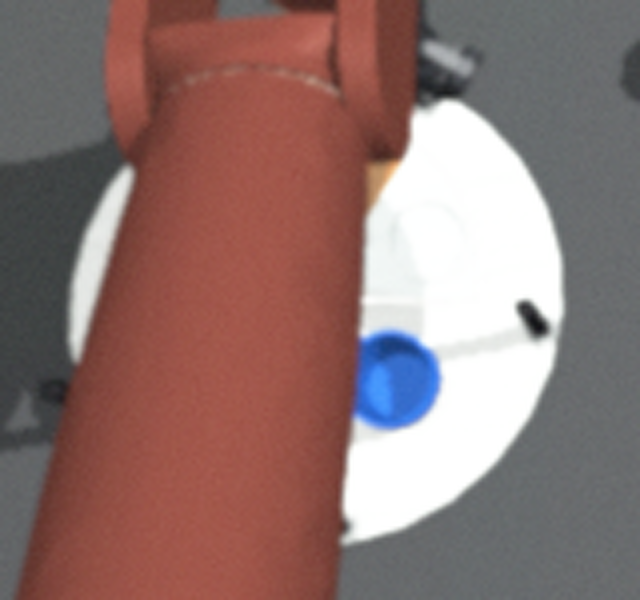

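```bash
python3 - <<'E'
from h import *
plan([(.2,.671,.169,.15,1.17),(-1,.477,.1662,.15,.828),(-1,.477,.1662,.058,.828)])
E
```

```text
t 17.8 pos [0.6711 0.169  0.085 ] yaw_y 1.17 tilt [-0.001 -0.001] F [-0.7 -0.9 -0.7] open 0.0344
[0.2, 0.01, -0.01, -6.5, -0.1, -0.0, 0.0]
[-1, 17.77, -7.84, -6.48, -0.1, -0.0, 19.6]
[-1, 17.76, -7.82, 2.72, -0.1, -0.0, 19.6]
```

>>> play_rows --motion '[[[0.2,0,0,-4,0,0,0],[0.2,0,0,-6.5,0,0,0],[-1,4,-1.8,-6.5,0,0,5],[-1,9,-4,-6.5,0,0,10],[-1,14,-6.2,-6.5,0,0,15],[-1,17.8,-7.8,-6.5,0,0,19.6],[-1,17.8,-7.8,-6.5,0,0,19.6],[-1,17.8,-7.8,-6.5,0,0,19.6],[-1,17.8,-7.8,-2,0,0,19.6],[-1,17.8,-7.8,1,0,0,19.6],[-1,17.8,-7.8,2.7,0,0,19.6],[-1,17.8,-7.8,2.7,0,0,19.6],[-1,17.8,-7.8,2.7,0,0,19.6]]]'

```text
t: 19.42
tool_pos: [0.4782, 0.1668, 0.0596]
tool_rot: [1.14, 2.926, -0.001]
contact_force: [-0.4, -0.7, 0.4]
opening: 0.0857
```

```bash
python3 - <<'E'
from h import *
plan([(-1,.477,.1662,.058,.828)])
E
```

```text
t 19.43 pos [0.4782 0.1668 0.0596] yaw_y 0.828 tilt [ 0.001 -0.001] F [-0.4 -0.7  0.4] open 0.0857
[-1, 0.05, -0.12, 0.16, 0.0, 0.1, -0.0]
```

Close and look.

>>> play_rows --motion '[[[0.1,0.05,-0.1,0.15,0,0,0],[1,0.05,-0.1,0.15,0,0,0],[1,0.05,-0.1,0.15,0,0,0],[1,0.05,-0.1,0.15,0,0,0],[1,0.05,-0.1,0.15,0,0,0],[1,0.05,-0.1,0.15,0,0,0]]]' --newtons 50

```text
t: 20.18
tool_pos: [0.4786, 0.1667, 0.0603]
tool_rot: [1.139, 2.923, 0.002]
contact_force: [-0.8, -0.2, 6.6]
opening: 0.0595
```

```bash
python3 - <<'E'
from h import *
plan([])
crop("scene",(310,150,460,290),5,"pics/s18.png")
E
```

```text
t 20.18 pos [0.4786 0.1667 0.0603] yaw_y 0.828 tilt [ 0.005 -0.   ] F [-0.8 -0.2  6.6] open 0.0595
```

View pics/s18.png

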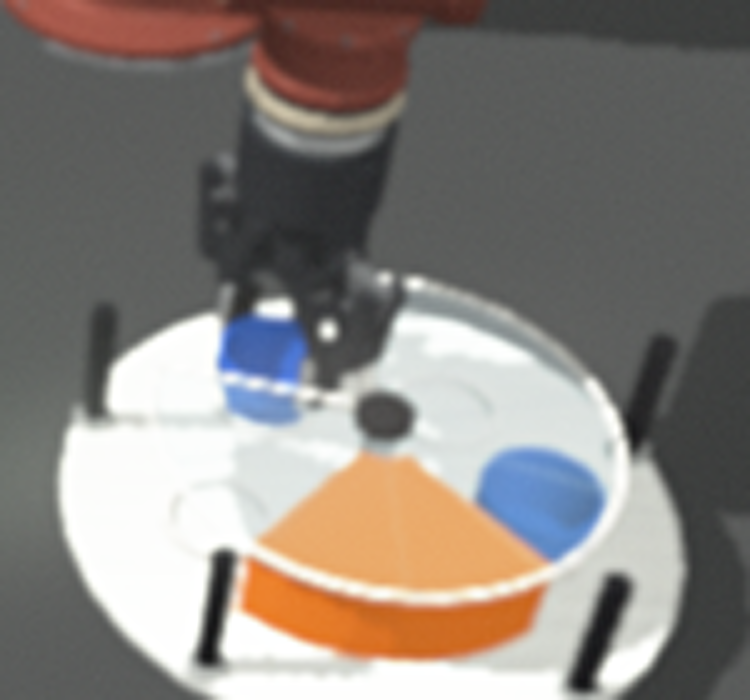

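>>> play_rows --motion '[[[1,0,0,-1,0,0,0],[1,0,0,-3,0,0,0],[1,0,0,-6,0,0,0],[1,0,0,-10,0,0,0],[1,0,0,-13,0,0,0],[1,0,0,-13,0,0,0],[1,0,0,-13,0,0,0]]]'

```text
t: 21.1
tool_pos: [0.4774, 0.1666, 0.1893]
tool_rot: [1.139, 2.924, 0.001]
contact_force: [0.2, -0.5, -1.4]
opening: 0.0597
```

```bash
python3 - <<'E'
from h import *
for n,b in (("top",(270,200,380,300)),("scene",(190,180,290,250))):
    im=ctrl.get_image(n); print(n,findcup(im,b,.003,2))
show(im,[],(180,120,440,300),3,"pics/s19.png")
plan([(1,.5018,-.197,.18,1.9),(1,.5018,-.197,.1,1.9)])
E
```

```text
top (array([ 0.50409337, -0.19558696]), np.int32(488), 511.75848345598206, array([325.72131148, 247.41393443]))
scene (array([ 0.49883543, -0.1975259 ]), np.int32(433), 470.3309879831504, array([238.25404157, 210.56120092]))
t 21.2 pos [0.4769 0.1665 0.1883] yaw_y 0.828 tilt [ 0.002 -0.001] F [ 0.3 -0.1 -0.8] open 0.0597
[1, -26.42, -25.09, 0.87, -0.0, 0.1, -61.4]
[1, -26.41, -25.09, 8.87, -0.0, 0.1, -61.4]
```

View pics/s19.png

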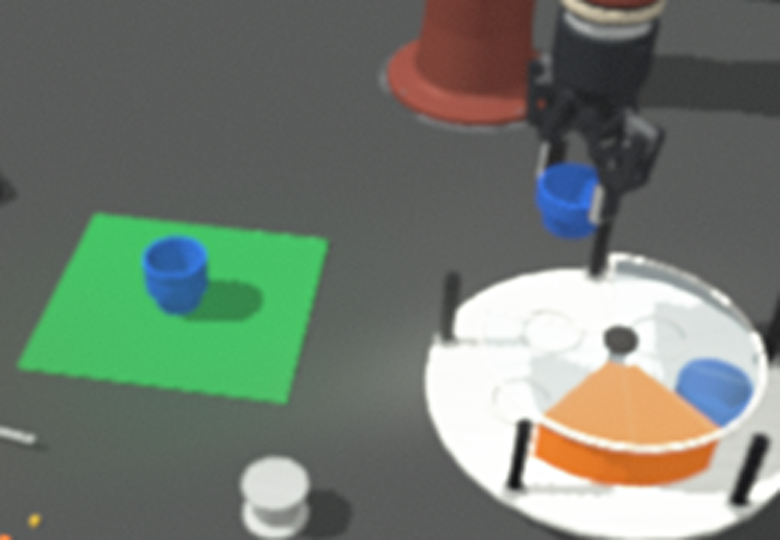

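>>> play_rows --motion '[[[1,-3,-3,0.8,0,0,-8],[1,-8,-7.5,0.8,0,0,-16],[1,-12,-11,0.8,0,0,-26],[1,-16,-15,0.8,0,0,-36],[1,-20,-19,0.8,0,0,-46],[1,-24,-23,0.8,0,0,-56],[1,-26.4,-25.1,0.8,0,0,-61.4],[1,-26.4,-25.1,3,0,0,-61.4],[1,-26.4,-25.1,6,0,0,-61.4],[1,-26.4,-25.1,8.5,0,0,-61.4],[1,-26.4,-25.1,8.8,0,0,-61.4],[1,-26.4,-25.1,8.8,0,0,-61.4],[1,-26.4,-25.1,8.8,0,0,-61.4],[1,-26.4,-25.1,8.8,0,0,-61.4]]]'

```text
t: 22.95
tool_pos: [0.5024, -0.1974, 0.1019]
tool_rot: [-0.514, 3.096, -0.004]
contact_force: [-0.0, -0.2, 0.3]
opening: 0.0596
```

```bash
python3 - <<'E'
from h import *
b=(190,150,290,240); im=ctrl.get_image("scene"); o=ctrl.get_obs()["tool_pos"]
show(im,[hull(im,.4988,-.1975,.003,2),hull(im,*o[:2],o[2]-.0203)],b,7,"pics/s20.png")
plan([(1,.5018,-.197,.062,1.9)])
E
```

```text
t 23.0 pos [ 0.5023 -0.1973  0.1018] yaw_y 1.9 tilt [ 0.003 -0.002] F [-0.2 -1.2 -0.8] open 0.0595
[1, 0.04, 0.05, 3.98, -0.2, 0.1, -0.0]
```

View pics/s20.png

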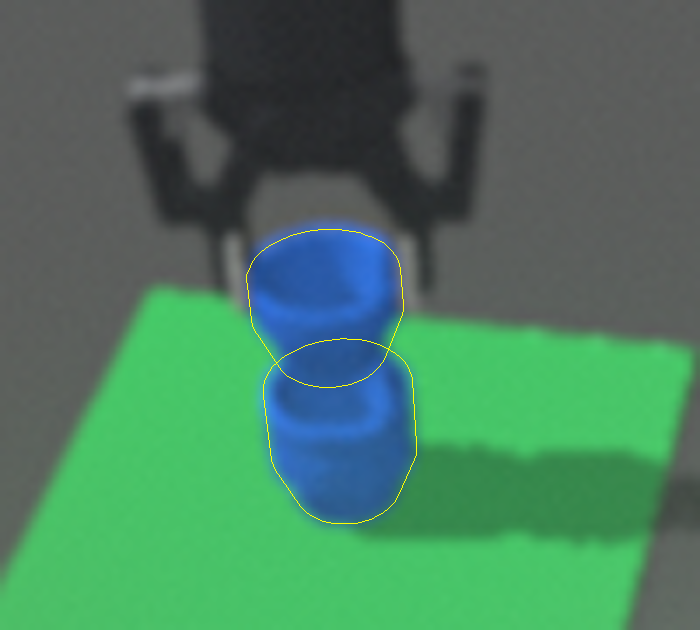

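>>> play_rows --motion '[[[1,0.05,0.1,1,-0.2,0.1,0],[1,0.05,0.1,2,-0.2,0.1,0],[1,0.05,0.1,2.8,-0.2,0.1,0],[1,0.05,0.1,3.3,-0.2,0.1,0],[1,0.05,0.1,3.3,-0.2,0.1,0],[1,0.05,0.1,3.3,-0.2,0.1,0]]]'

```text
t: 23.75
tool_pos: [0.5018, -0.1967, 0.069]
tool_rot: [-0.514, 3.098, 0.001]
contact_force: [0.2, 1.2, 0.1]
opening: 0.0596
```

```bash
python3 - <<'E'
from h import *
b=(190,150,290,240); im=ctrl.get_image("scene"); o=ctrl.get_obs()["tool_pos"]
show(im,[hull(im,.4988,-.1975,.003,3)],b,7,"pics/s21.png")
plan([(1,.5018,-.197,.060,1.9)])
E
```

```text
t 23.8 pos [ 0.5019 -0.1967  0.0692] yaw_y 1.9 tilt [0.001 0.   ] F [-0.   0.3 -0.1] open 0.0598
[1, 0.02, -0.02, 0.92, 0.0, 0.1, -0.0]
```

View pics/s21.png

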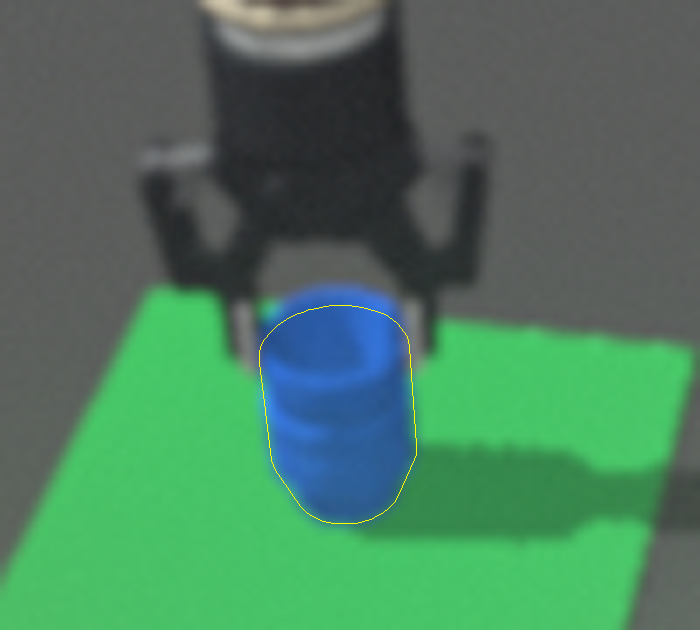

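>>> play_rows --motion '[[[1,0,0,0.3,0,0,0],[1,0,0,0.6,0,0,0],[1,0,0,0.8,0,0,0],[1,0,0,0.9,0,0,0],[1,0,0,0.9,0,0,0]]]'

```text
t: 24.42
tool_pos: [0.5018, -0.1967, 0.06]
tool_rot: [-0.514, 3.098, 0.001]
contact_force: [0.1, -0.2, -0.5]
opening: 0.0599
```

```bash
python3 - <<'E'
from h import *
b=(190,150,290,240); im=ctrl.get_image("scene"); o=ctrl.get_obs()["tool_pos"]
show(im,[hull(im,.4988,-.1975,.003,3)],b,7,"pics/s22.png")
plan([(1,.5018,-.197,.060,1.9)])
E
```

```text
t 24.48 pos [ 0.5019 -0.1967  0.0601] yaw_y 1.9 tilt [0.001 0.001] F [ 0.3  0.1 -1.7] open 0.0598
[1, 0.02, -0.02, 0.01, 0.0, 0.1, -0.0]
```

View pics/s22.png

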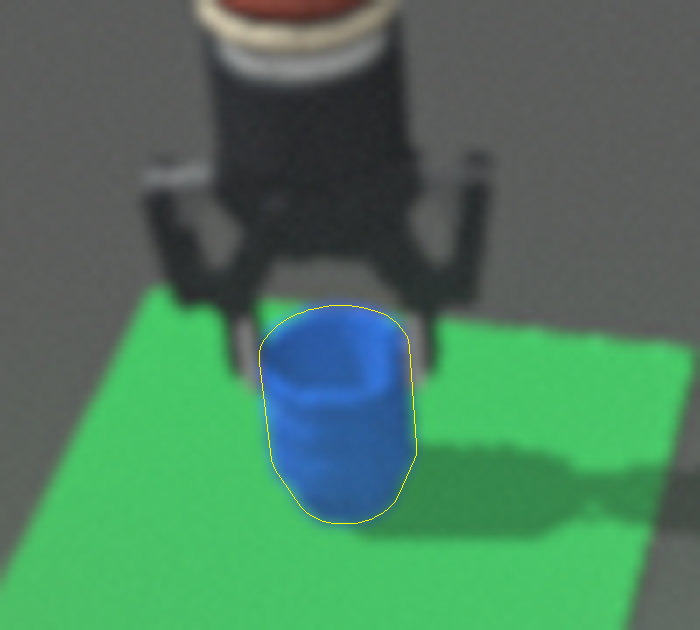

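```bash
python3 - <<'E'
from h import *
plan([(.25,.502,-.197,.18,1.9),peg(-1.685,.18,.25,dw=.4)])
E
```

```text
t 24.48 pos [ 0.5019 -0.1967  0.0601] yaw_y 1.9 tilt [0.001 0.001] F [ 0.3  0.1 -1.7] open 0.0598
[0.25, -0.01, -0.03, -11.99, 0.0, 0.1, -0.0]
[0.25, -10.22, 25.6, -11.97, 0.1, 0.0, 92.5]
```

>>> play_rows --motion '[[[0.1,0,0,0,0,0,0],[-0.6,0,0,0,0,0,0],[-1,0,0,0,0,0,0],[-1,0,0,0,0,0,0],[-1,0,0,-1,0,0,0],[-1,0,0,-4,0,0,0],[-1,0,0,-8,0,0,0],[-1,0,0,-12,0,0,0]]]'

```text
t: 25.48
tool_pos: [0.5017, -0.1968, 0.1821]
tool_rot: [-0.514, 3.098, 0.0]
contact_force: [-0.4, -0.5, 0.5]
opening: 0.0851
```

```bash
python3 - <<'E'
from h import *
plan([peg(-1.685,.18,.25,dw=.4)])
b=(190,150,290,240); im=ctrl.get_image("scene")
print(findcup(im,(190,170,290,250),.003,3))
show(im,[hull(im,.4988,-.1975,.003,3)],b,7,"pics/s23.png")
E
```

```text
t 25.48 pos [ 0.5017 -0.1968  0.1821] yaw_y 1.9 tilt [0.001 0.   ] F [-0.4 -0.5  0.5] open 0.0851
[0.25, -10.23, 25.59, 0.22, 0.1, 0.1, 92.5]
(array([ 0.49704296, -0.19859703]), np.int32(548), 572.4390521073947, array([237.90693431, 207.6770073 ]))
```

View pics/s23.png

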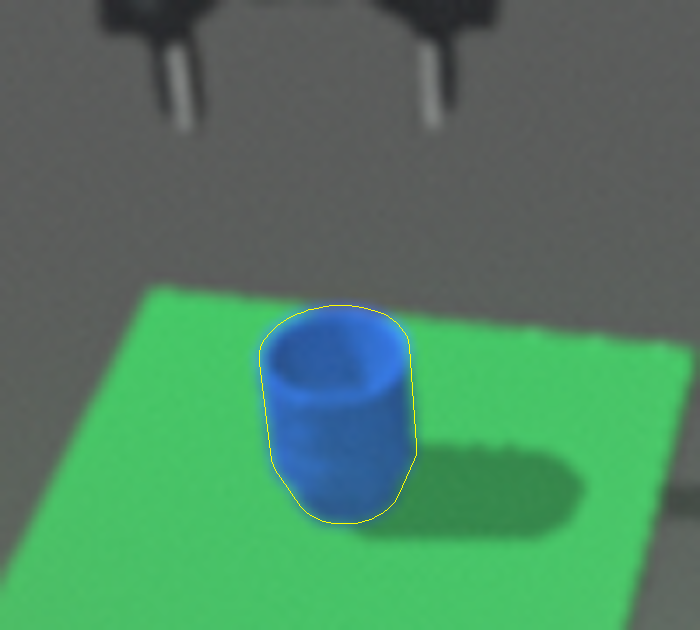

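3-stack nested and upright. On to the peg.

>>> play_rows --motion '[[[0.25,-1.5,4,0.2,0,0,10],[0.25,-4,10,0.2,0,0,20],[0.25,-6.5,16,0.2,0,0,30],[0.25,-9,22,0.2,0,0,40],[0.25,-10.2,25.6,0.2,0,0,50],[0.25,-10.2,25.6,0.2,0,0,61],[0.25,-10.2,25.6,0.2,0,0,72],[0.25,-10.2,25.6,0.2,0,0,82],[0.25,-10.2,25.6,0.2,0,0,92.5],[0.25,-10.2,25.6,0.2,0,0,92.5],[0.25,-10.2,25.6,0.2,0,0,92.5]]]'

```text
t: 26.9
tool_pos: [0.5187, 0.0768, 0.1862]
tool_rot: [1.873, 2.507, 0.004]
contact_force: [-0.2, 0.2, -0.4]
opening: 0.032
```

```bash
python3 - <<'E'
from h import *
n=26
A=np.linspace(-1.685,.855,n)
plan([peg(a,.085,.5,dw=d) for a,d in zip(A,np.linspace(.4,-.4,n))][:17])
crop("scene",(310,150,460,290),5,"pics/s24.png")
E
```

```text
t 26.9 pos [0.5187 0.0768 0.1862] yaw_y 0.288 tilt [ 0.011 -0.005] F [-0.2  0.2 -0.4] open 0.032
[0.5, 0.32, -0.32, 10.11, 0.5, 0.4, 0.1]
[0.5, -0.21, 1.11, 10.13, 0.5, 0.5, -3.9]
[0.5, -0.58, 2.59, 10.14, 0.5, 0.5, -7.9]
[0.5, -0.81, 4.1, 10.16, 0.5, 0.5, -11.9]
[0.5, -0.88, 5.62, 10.18, 0.5, 0.5, -15.9]
[0.5, -0.79, 7.14, 10.19, 0.4, 0.5, -19.8]
[0.5, -0.55, 8.64, 10.2, 0.4, 0.5, -23.8]
[0.5, -0.16, 10.12, 10.21, 0.4, 0.6, -27.8]
[0.5, 0.37, 11.54, 10.22, 0.4, 0.6, -31.8]
[0.5, 1.05, 12.91, 10.23, 0.4, 0.6, -35.8]
[0.5, 1.87, 14.19, 10.23, 0.4, 0.6, -39.8]
[0.5, 2.81, 15.39, 10.24, 0.3, 0.6, -43.8]
[0.5, 3.86, 16.49, 10.24, 0.3, 0.6, -47.8]
[0.5, 5.03, 17.47, 10.24, 0.3, 0.7, -51.7]
[0.5, 6.28, 18.33, 10.24, 0.3, 0.7, -55.7]
[0.5, 7.62, 19.06, 10.23, 0.2, 0.7, -59.7]
[0.5, 9.02, 19.65, 10.23, 0.2, 0.7, -63.7]
```

View pics/s24.png

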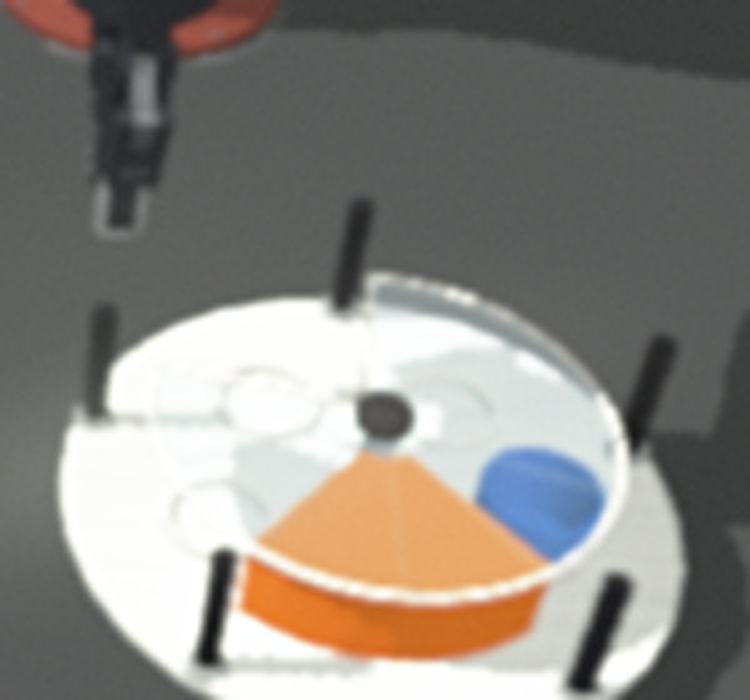

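>>> play_rows --motion '[[[0.25,0.3,-0.3,3,0.4,0.5,0],[0.25,0.3,-0.3,7,0.4,0.5,0],[0.25,0.3,-0.3,10.1,0.4,0.5,0],[0.25,0.3,-0.3,10.1,0.4,0.5,0],[0.5,-0.2,1.1,10.1,0.4,0.5,-3.9],[0.5,-0.6,2.6,10.1,0.4,0.5,-7.9],[0.5,-0.8,4.1,10.2,0.4,0.5,-11.9],[0.5,-0.9,5.6,10.2,0.4,0.5,-15.9],[0.5,-0.8,7.1,10.2,0.4,0.5,-19.8],[0.5,-0.55,8.6,10.2,0.4,0.5,-23.8],[0.5,-0.15,10.1,10.2,0.4,0.6,-27.8],[0.5,0.35,11.5,10.2,0.4,0.6,-31.8],[0.5,1.05,12.9,10.2,0.4,0.6,-35.8],[0.5,1.9,14.2,10.2,0.4,0.6,-39.8],[0.5,2.8,15.4,10.2,0.3,0.6,-43.8],[0.5,3.9,16.5,10.2,0.3,0.6,-47.8],[0.5,5.0,17.5,10.2,0.3,0.7,-51.7],[0.5,6.3,18.3,10.2,0.3,0.7,-55.7],[0.5,7.6,19.1,10.2,0.2,0.7,-59.7],[0.5,9.0,19.65,10.2,0.2,0.7,-63.7]]]'

```text
t: 29.45
tool_pos: [0.6844, 0.2185, 0.0878]
tool_rot: [0.265, 3.127, 0.001]
contact_force: [0.2, -1.9, 0.4]
opening: 0.0216
```

```bash
python3 - <<'E'
from h import *
n=26
A=np.linspace(-1.685,.855,n)
plan([peg(a,.085,.5,dw=d) for a,d in zip(A,np.linspace(.4,-.4,n))][16:])
o=ctrl.get_obs()["tool_pos"][:2]-C; print(np.hypot(*o),np.arctan2(o[1],o[0]))
E
```

```text
t 29.45 pos [0.6844 0.2185 0.0878] yaw_y 1.402 tilt [0.003 0.   ] F [ 0.2 -1.9  0.4] open 0.0216
[0.5, 0.16, -0.02, 0.28, 0.1, 0.2, 0.1]
[0.5, 0.41, 1.48, 0.28, 0.0, 0.2, -3.8]
[0.5, 0.8, 2.95, 0.28, 0.0, 0.2, -7.8]
[0.5, 1.34, 4.38, 0.28, 0.0, 0.2, -11.8]
[0.5, 2.03, 5.74, 0.28, 0.0, 0.2, -15.8]
[0.5, 2.84, 7.02, 0.28, 0.0, 0.2, -19.8]
[0.5, 3.79, 8.22, 0.27, 0.0, 0.2, -23.8]
[0.5, 4.85, 9.31, 0.27, 0.0, 0.2, -27.8]
[0.5, 6.01, 10.29, 0.27, -0.0, 0.2, -31.8]
[0.5, 7.27, 11.15, 0.27, -0.0, 0.2, -35.7]
0.1516454410864258 -0.0590702898225119
```

>>> play_rows --motion '[[[0.5,0.4,1.5,0.2,0,0.2,-3.8],[0.5,0.8,2.9,0.3,0,0.2,-7.8],[0.5,1.3,4.4,0.3,0,0.2,-11.8],[0.5,2.0,5.7,0.3,0,0.2,-15.8],[0.5,2.8,7.0,0.3,0,0.2,-19.8],[0.5,3.8,8.2,0.3,0,0.2,-23.8],[0.5,4.8,9.3,0.3,0,0.2,-27.8],[0.5,6.0,10.3,0.3,0,0.2,-31.8],[0.5,7.3,11.1,0.3,0,0.2,-35.7],[0.5,7.3,11.1,0.3,0,0.2,-35.7],[0.2,7.3,11.1,0.3,0,0.2,-35.7],[0.2,7.3,11.1,0.3,0,0.2,-35.7],[0.2,7.3,11.1,0.3,0,0.2,-35.7]]]'

```text
t: 31.08
tool_pos: [0.6313, 0.3399, 0.0846]
tool_rot: [0.706, -3.061, 0.0]
contact_force: [-0.6, -0.1, 0.9]
opening: 0.0342
```

```bash
python3 - <<'E'
from h import *
plan([(.2,.635,.338,.15,1.99),(-1,.477,.1662,.15,.828),(-1,.477,.1662,.058,.828)])
crop("scene",(310,150,460,290),5,"pics/s25.png")
E
```

```text
t 31.07 pos [0.6313 0.3399 0.0846] yaw_y 2.024 tilt [-0. -0.] F [-0.6 -0.1  0.9] open 0.0342
[0.2, -0.25, -0.34, -6.54, -0.0, -0.0, 2.0]
[-1, 21.48, -8.85, -6.53, -0.0, -0.0, 68.5]
[-1, 21.48, -8.85, 2.67, -0.0, -0.0, 68.5]
```

View pics/s25.png

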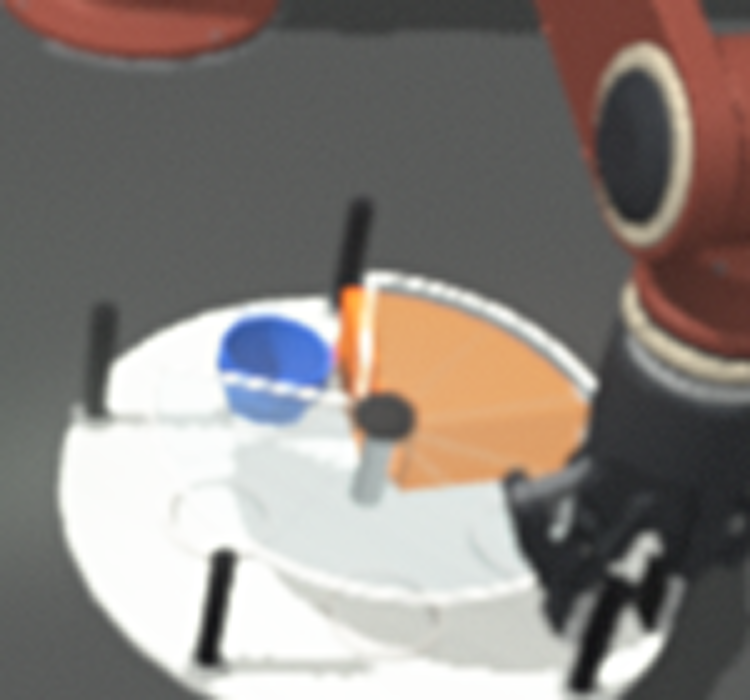

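Stop reached with pegs on the same pixels and the last cup in the opening. Go to it.

>>> play_rows --motion '[[[0.2,0,0,-4,0,0,0],[0.2,0,0,-6.5,0,0,4],[-1,4,-1.7,-6.5,0,0,14],[-1,8,-3.3,-6.5,0,0,24],[-1,13,-5.4,-6.5,0,0,34],[-1,18,-7.4,-6.5,0,0,44],[-1,21.5,-8.8,-6.5,0,0,54],[-1,21.5,-8.8,-6.5,0,0,64],[-1,21.5,-8.8,-6.5,0,0,68.5],[-1,21.5,-8.8,-6.5,0,0,68.5],[-1,21.5,-8.8,-6.5,0,0,68.5]]]'

```text
t: 32.5
tool_pos: [0.4766, 0.1666, 0.1496]
tool_rot: [-1.137, -2.928, 0.001]
contact_force: [0.5, -0.7, -0.1]
opening: 0.0851
```

```bash
python3 - <<'E'
from h import *
plan([(-1,.477,.1662,.058,.828)])
E
```

```text
t 32.5 pos [0.4766 0.1666 0.1496] yaw_y 0.83 tilt [-0. -0.] F [ 0.5 -0.7 -0.1] open 0.0851
[-1, -0.06, -0.0, 9.16, -0.0, 0.0, 0.1]
```

>>> play_rows --motion '[[[-1,0,0,4,0,0,0],[-1,0,0,7,0,0,0],[-1,0,0,9.1,0,0,0],[-1,0,0,9.1,0,0,0],[-1,0,0,9.1,0,0,0],[0.1,0,0,9.1,0,0,0],[1,0,0,9.1,0,0,0],[1,0,0,9.1,0,0,0],[1,0,0,9.1,0,0,0],[1,0,0,9.1,0,0,0],[1,0,0,9.1,0,0,0]]]'

```text
t: 33.88
tool_pos: [0.478, 0.1669, 0.0605]
tool_rot: [1.136, 2.926, 0.002]
contact_force: [-0.7, -0.3, 5.9]
opening: 0.0578
```

>>> play_rows --motion '[[[1,0,0,-1,0,0,0],[1,0,0,-3,0,0,0],[1,0,0,-6,0,0,0],[1,0,0,-10,0,0,0],[1,0,0,-14,0,0,0],[1,0,0,-14,0,0,0],[1,0,0,-14,0,0,0]]]'

```text
t: 34.75
tool_pos: [0.4771, 0.1668, 0.1999]
tool_rot: [1.136, 2.927, 0.001]
contact_force: [0.9, 0.5, -0.4]
opening: 0.058
```

```bash
python3 - <<'E'
from h import *
for n,b in (("top",(270,200,380,300)),("scene",(190,170,290,250))):
    im=ctrl.get_image(n); print(n,findcup(im,b,.003,3))
show(im,[hull(im,.4988,-.1975,.003,3)],(180,120,440,300),3,"pics/s26.png")
plan([(1,.5018,-.197,.19,1.9),(1,.5018,-.197,.12,1.9)])
E
```

```text
top (array([ 0.50422063, -0.19581107]), np.int32(534), 554.4230219491292, array([326.33146067, 246.7247191 ]))
scene (array([ 0.49704296, -0.19859703]), np.int32(548), 572.4390521073947, array([237.90693431, 207.6770073 ]))
t 34.85 pos [0.4765 0.1666 0.1986] yaw_y 0.83 tilt [-0. -0.] F [-1.2 -0.3 -0.6] open 0.0576
[1, -26.4, -25.13, 0.87, -0.0, -0.0, -61.3]
[1, -26.4, -25.13, 7.87, -0.0, -0.0, -61.3]
```

View pics/s26.png

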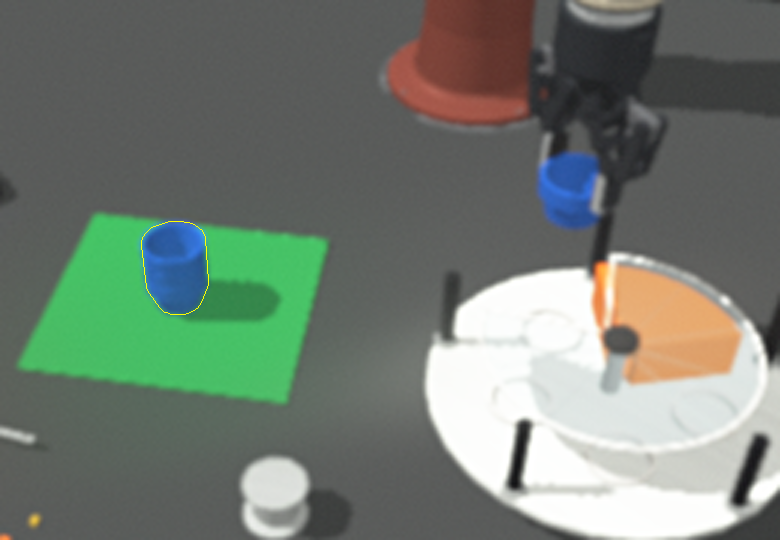

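>>> play_rows --motion '[[[1,-3,-3,0.8,0,0,-8],[1,-8,-7.5,0.8,0,0,-16],[1,-12,-11,0.8,0,0,-26],[1,-16,-15,0.8,0,0,-36],[1,-20,-19,0.8,0,0,-46],[1,-24,-23,0.8,0,0,-56],[1,-26.4,-25.1,0.8,0,0,-61.3],[1,-26.4,-25.1,3,0,0,-61.3],[1,-26.4,-25.1,6,0,0,-61.3],[1,-26.4,-25.1,7.9,0,0,-61.3],[1,-26.4,-25.1,7.9,0,0,-61.3],[1,-26.4,-25.1,7.9,0,0,-61.3],[1,-26.4,-25.1,7.9,0,0,-61.3]]]'

```text
t: 36.48
tool_pos: [0.5029, -0.1971, 0.1212]
tool_rot: [-0.515, 3.097, -0.003]
contact_force: [-0.5, -0.3, -0.7]
opening: 0.0579
```

```bash
python3 - <<'E'
from h import *
b=(190,140,290,240); im=ctrl.get_image("scene"); o=ctrl.get_obs()["tool_pos"]
show(im,[hull(im,.4988,-.1975,.003,3),hull(im,*o[:2],o[2]-.0205)],b,6,"pics/s27.png")
plan([(1,.5018,-.197,.088,1.9),(1,.5018,-.197,.078,1.9)])
E
```

```text
t 36.52 pos [ 0.5028 -0.1971  0.1211] yaw_y 1.9 tilt [ 0.002 -0.001] F [-0.   0.9 -0.2] open 0.058
[1, 0.09, 0.04, 3.31, -0.1, 0.1, 0.0]
[1, 0.1, 0.04, 4.31, -0.1, 0.1, 0.0]
```

View pics/s27.png

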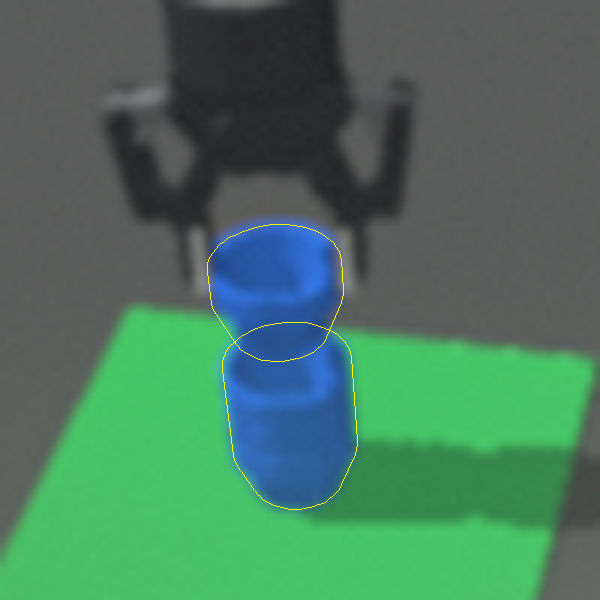

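>>> play_rows --motion '[[[1,0.1,0.05,1,-0.1,0.1,0],[1,0.1,0.05,2,-0.1,0.1,0],[1,0.1,0.05,2.8,-0.1,0.1,0],[1,0.1,0.05,3.3,-0.1,0.1,0],[1,0.1,0.05,3.3,-0.1,0.1,0],[1,0.1,0.05,3.3,-0.1,0.1,0]]]'

```text
t: 37.28
tool_pos: [0.5019, -0.1971, 0.0884]
tool_rot: [0.515, -3.099, 0.001]
contact_force: [-0.4, -0.3, -1.4]
opening: 0.0577
```

```bash
python3 - <<'E'
from h import *
b=(190,140,290,240); im=ctrl.get_image("scene"); o=ctrl.get_obs()["tool_pos"]
show(im,[hull(im,.4988,-.1975,.003,4)],b,6,"pics/s28.png")
plan([(1,.5018,-.197,.078,1.9)])
E
```

```text
t 37.33 pos [ 0.502  -0.1972  0.0885] yaw_y 1.9 tilt [ 0.    -0.001] F [-0.2 -0.7 -0.7] open 0.058
[1, 0.02, 0.02, 1.05, -0.0, -0.0, 0.0]
```

View pics/s28.png

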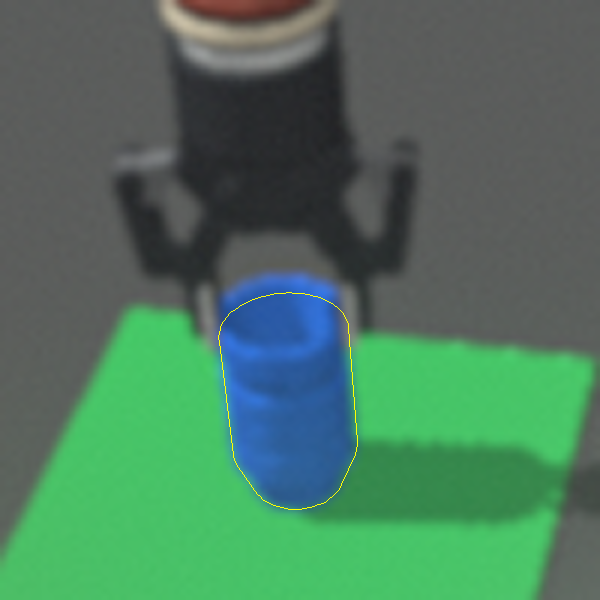

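>>> play_rows --motion '[[[1,0,0.1,0.3,0,0,0],[1,0,0.1,0.6,0,0,0],[1,0,0.1,0.9,0,0,0],[1,0,0.1,1,0,0,0],[1,0,0.1,1,0,0,0]]]'

```text
t: 37.95
tool_pos: [0.5016, -0.1962, 0.0784]
tool_rot: [0.515, -3.099, 0.001]
contact_force: [-0.4, -0.1, -0.7]
opening: 0.0576
```

```bash
python3 - <<'E'
from h import *
b=(190,140,290,240); im=ctrl.get_image("scene"); o=ctrl.get_obs()["tool_pos"]
show(im,[hull(im,.4988,-.1975,.003,4)],b,6,"pics/s29.png")
plan([(1,.5018,-.197,.078,1.9)])
E
```

```text
t 38.0 pos [ 0.5017 -0.1962  0.0785] yaw_y 1.9 tilt [ 0.    -0.001] F [-0.2  0.1 -0.9] open 0.0581
[1, 0.02, -0.08, 0.05, -0.0, -0.0, 0.0]
```

View pics/s29.png

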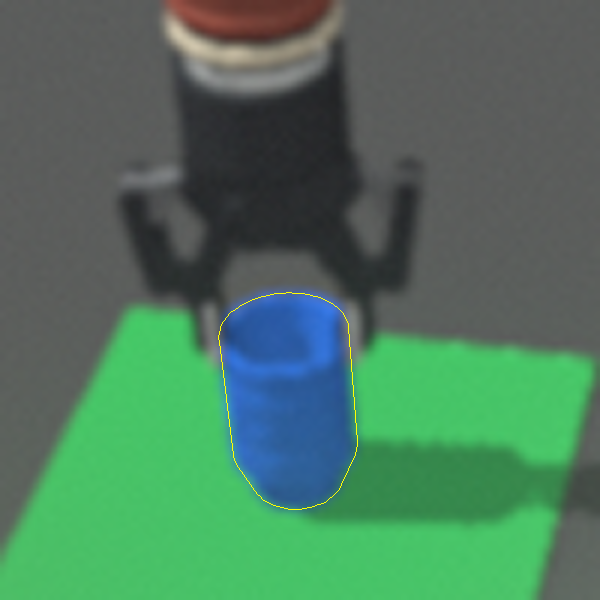

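Seated; release and retreat.

>>> play_rows --motion '[[[0.1,0,0,0,0,0,0],[-0.6,0,0,0,0,0,0],[-1,0,0,0,0,0,0],[-1,0,0,0,0,0,0],[-1,0,0,-1,0,0,0],[-1,0,0,-4,0,0,0],[-1,0,0,-8,0,0,0],[-1,0,0,-11,0,0,0],[-1,0,0,-11,0,0,0]]]'

```text
t: 39.12
tool_pos: [0.5036, -0.1972, 0.1928]
tool_rot: [-0.514, 3.093, -0.009]
contact_force: [0.2, -0.3, -0.2]
opening: 0.0851
```

```bash
python3 - <<'E'
from h import *
plan([peg(-1.685,.18,.25,dw=.4)])
b=(190,140,290,240); im=ctrl.get_image("scene")
show(im,[hull(im,.4988,-.1975,.003,4)],b,6,"pics/s30.png")
E
```

```text
t 39.12 pos [ 0.5036 -0.1972  0.1928] yaw_y 1.9 tilt [ 0.007 -0.004] F [ 0.2 -0.3 -0.2] open 0.0851
[0.25, -10.08, 25.69, 1.17, -0.1, 0.5, 92.5]
```

View pics/s30.png

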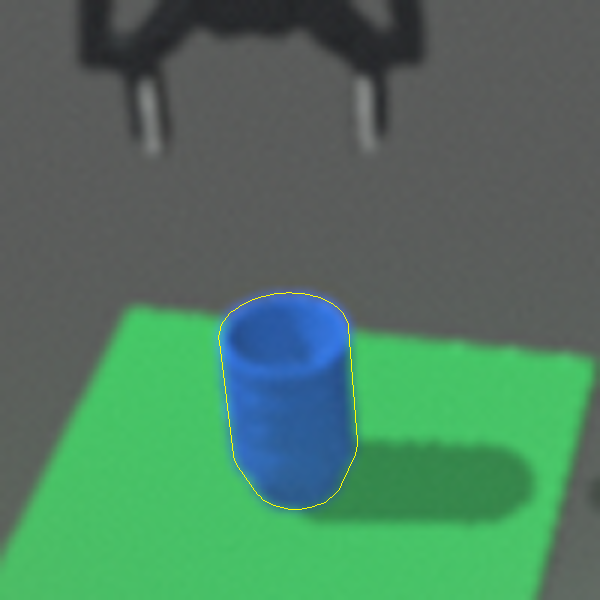

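>>> play_rows --motion '[[[0.25,-1.5,4,1.2,0,0.5,10],[0.25,-4,10,1.2,0,0.5,20],[0.25,-6.5,16,1.2,0,0.5,30],[0.25,-9,22,1.2,0,0.5,40],[0.25,-10.1,25.7,1.2,0,0.5,50],[0.25,-10.1,25.7,1.2,0,0.5,61],[0.25,-10.1,25.7,1.2,0,0.5,72],[0.25,-10.1,25.7,1.2,0,0.5,82],[0.25,-10.1,25.7,1.2,0,0.5,92.5],[0.25,-10.1,25.7,1.2,0,0.5,92.5],[0.25,-10.1,25.7,1.2,0,0.5,92.5]]]'

```text
t: 40.55
tool_pos: [0.5144, 0.0792, 0.1767]
tool_rot: [-1.876, -2.513, 0.004]
contact_force: [-0.6, 0.0, -0.5]
opening: 0.0322
```

```bash
python3 - <<'E'
from h import *
A=np.linspace(-1.685,-.40,14)
plan([peg(a,.085,.5,dw=d) for a,d in zip(A,np.linspace(.4,0,14))])
crop("scene",(310,150,460,290),5,"pics/s31.png")
E
```

```text
t 40.55 pos [0.5144 0.0792 0.1767] yaw_y 0.288 tilt [-0.005  0.001] F [-0.6  0.  -0.5] open 0.0322
[0.5, -0.14, 0.17, 9.17, -0.3, -0.1, 0.1]
[0.5, -0.65, 1.56, 9.17, -0.3, -0.2, -3.8]
[0.5, -1.03, 2.99, 9.16, -0.3, -0.2, -7.7]
[0.5, -1.25, 4.46, 9.15, -0.3, -0.2, -11.6]
[0.5, -1.34, 5.94, 9.14, -0.3, -0.2, -15.5]
[0.5, -1.27, 7.42, 9.14, -0.2, -0.2, -19.4]
[0.5, -1.07, 8.89, 9.13, -0.2, -0.2, -23.3]
[0.5, -0.71, 10.33, 9.12, -0.2, -0.2, -27.2]
[0.5, -0.22, 11.72, 9.12, -0.2, -0.2, -31.1]
[0.5, 0.41, 13.07, 9.11, -0.2, -0.2, -35.0]
[0.5, 1.17, 14.34, 9.11, -0.2, -0.2, -38.9]
[0.5, 2.05, 15.53, 9.1, -0.2, -0.2, -42.8]
[0.5, 3.04, 16.63, 9.1, -0.2, -0.3, -46.7]
[0.5, 4.14, 17.63, 9.1, -0.2, -0.3, -50.6]
```

View pics/s31.png

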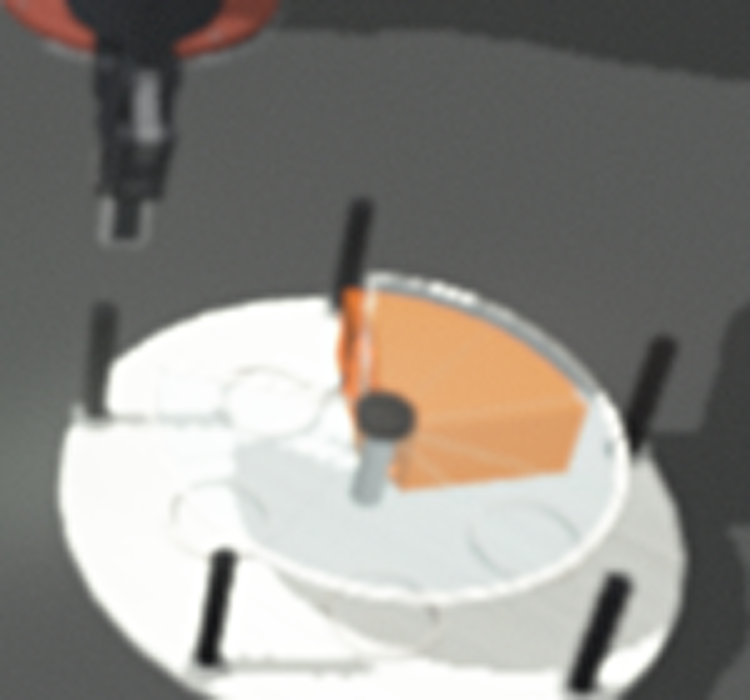

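All four pockets empty. Final turn.

>>> play_rows --motion '[[[0.25,-0.15,0.15,4,0,0,0],[0.25,-0.15,0.15,7,0,0,0],[0.25,-0.15,0.15,9.1,0,0,0],[0.25,-0.15,0.15,9.1,0,0,0],[0.5,-0.65,1.6,9.1,0,0,-3.8],[0.5,-1.0,3.0,9.1,0,0,-7.7],[0.5,-1.25,4.5,9.1,0,0,-11.6],[0.5,-1.35,5.9,9.1,0,0,-15.5],[0.5,-1.25,7.4,9.1,0,0,-19.4],[0.5,-1.05,8.9,9.1,0,0,-23.3],[0.5,-0.7,10.3,9.1,0,0,-27.2],[0.5,-0.2,11.7,9.1,0,0,-31.1],[0.5,0.4,13.1,9.1,0,0,-35],[0.5,1.2,14.3,9.1,0,0,-38.9],[0.5,2.05,15.5,9.1,0,0,-42.8],[0.5,3.05,16.6,9.1,0,0,-46.7],[0.5,4.15,17.6,9.1,0,0,-50.6],[0.5,4.15,17.6,9.1,0,0,-50.6],[0.2,4.15,17.6,9.1,0,0,-50.6],[0.2,4.15,17.6,9.1,0,0,-50.6]]]'

```text
t: 43.1
tool_pos: [0.671, 0.1688, 0.0856]
tool_rot: [-0.624, -3.074, -0.0]
contact_force: [0.1, 0.0, 0.4]
opening: 0.034
```

>>> play_rows --motion '[[[0.2,0,0,0,0,0,0],[0.2,0,0,0,0,0,0],[0.2,0,0,-4,0,0,0],[0.2,0,0,-9,0,0,0],[0.2,0,0,-13,0,0,0],[0.2,0,0,-18,0,0,0],[0.2,0,0,-20,0,0,0],[0.2,0,0,-20,0,0,0]]]'

```text
t: 44.1
tool_pos: [0.6725, 0.1686, 0.2871]
tool_rot: [-0.625, -3.077, -0.002]
contact_force: [-0.2, 1.1, -0.7]
opening: 0.0341
```

```bash
python3 - <<'E'
from h import *
plan([(-.5,.35,-.05,.3,.9),(-.5,.4,-.35,.3,.9)])
crop("scene",(310,150,460,290),5,"pics/s32.png")
E
```

```text
t 44.1 pos [0.6725 0.1686 0.2871] yaw_y 1.17 tilt [-0.002  0.002] F [-0.2  1.1 -0.7] open 0.0341
[-0.5, 21.18, -32.71, -1.27, 0.0, -0.1, 15.5]
[-0.5, 4.88, -58.38, -1.33, 0.0, -0.1, 15.5]
```

View pics/s32.png

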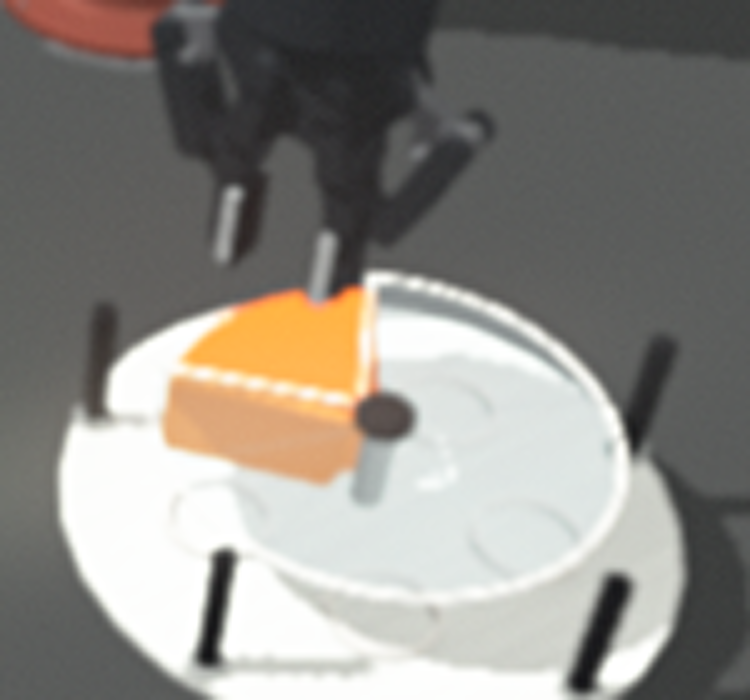

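>>> play_rows --motion '[[[0.2,8,-12,0,0,0,5],[0.2,16,-25,-1,0,0,10],[0.2,17,-30,-1,0,0,15],[0.2,17,-30,-1,0,0,15],[0.2,17,-30,-1,0,0,15],[0.2,17,-30,-1,0,0,15],[0.2,17,-30,-1,0,0,15],[0.2,17,-30,-1,0,0,15]]]'

```text
t: 45.15
tool_pos: [0.3979, -0.0412, 0.2938]
tool_rot: [-1.019, -2.962, 0.001]
contact_force: [0.1, -0.3, 0.2]
opening: 0.0339
```

```bash
python3 - <<'E'
from fit import *
plan([])
im=ctrl.get_image("scene"); show(im,[hull(im,.4988,-.1975,.003,4)],(100,130,460,400),2,"pics/s33.png")
print(findcup(im,(190,150,290,250),.003,4))
it=ctrl.get_image("top"); show(it,[],(80,150,420,320),2,"pics/t33.png")
st=np.array([[98,307],[365,207],[668,347],[618,585],[222,555]])/5+[310,150]
sb=np.array([[348,308],[637,449],[205,663]])/5+[310,150]
print(fitpegs([(im,st,.12),(im,sb,.04)],[.533,.2275]))
E
```

```text
t 45.15 pos [ 0.3979 -0.0412  0.2938] yaw_y 0.908 tilt [-0.009  0.002] F [ 0.1 -0.3  0.2] open 0.0339
(array([ 0.49524626, -0.19930245]), np.int32(668), 677.459108403069, array([237.67065868, 204.76646707]))
(array([0.82765722]), np.float64(1.0188505034876045))
```

View pics/s33.png

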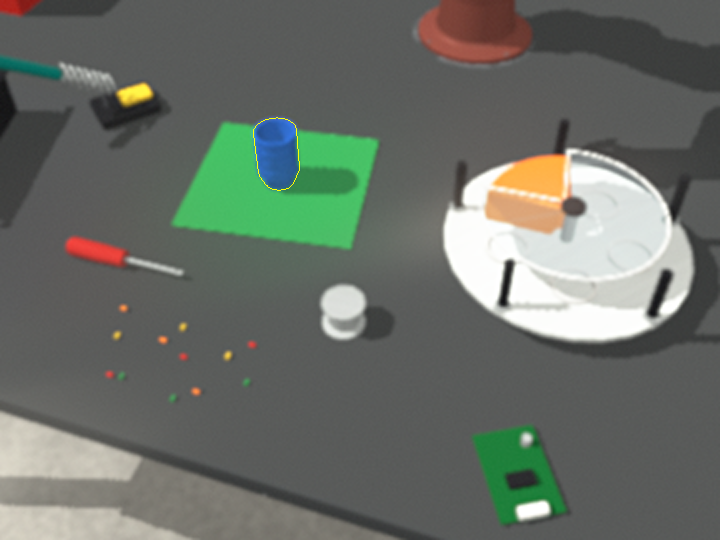

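View pics/t33.png

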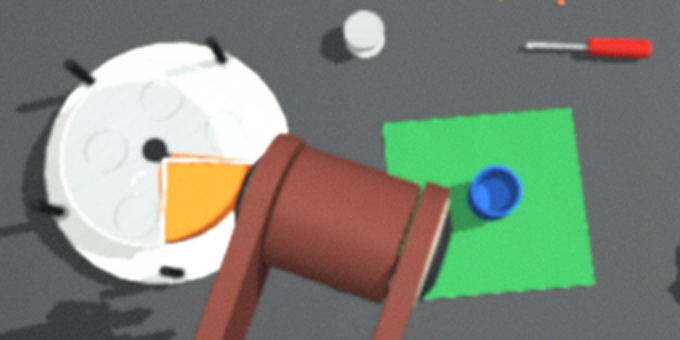

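```bash
python3 -c "
from station import ctrl
print(ctrl.finish_job())"
```

```text
the job is handed in; nothing more can be done
None
```

The carousel is cleared and the job is handed in at about 45 s. Three cups were in it; I turned each round to the opening, lifted it out and nested it on cup0. Then I turned the plate one more stop to bring the orange shutter into the opening.

**Last checks:**
- **Stack:** the scene picture shows one upright four-cup stack on the mat, matching the outline expected for fully nested cups.
- **Pockets:** all four are empty.
- **Shutter:** it fills the opening. The pegs fit to within about 1 px at the same angle as at the earlier stops, so it appears to have clicked in.
- **Bystanders:** the spool and screwdriver lie where they were, and the robot touches nothing.

**What went less smoothly or disagreed:**
- **First cup:** I gripped it too low, and I think the fingertips touched the rim of cup0, at up to 11 N. I released it partly inserted and it dropped into place. I took the other two cups higher, and they went in without contact.
- **Camera disagreement:** the two cameras differed by 4 to 7 mm on the stack's position. I placed the cups by comparing the held cup with the stack in one picture.
- **Disturbances:** I saw no knock to cup0 and no loosening of the grip.

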